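# Hang the lift-off door of a bench 3D printer on its hinge pins and shut it

### The arm

A 7-joint arm with a two-finger parallel gripper is mounted at the origin on the work surface. World frame = base frame: x ahead of the robot, y to its left, z up, the work surface at z = 0. Lengths are in m, angles in rad, forces in N, time in s.
With the tool pointing down it reaches from about 0.425 to 0.925 m from the base axis. Payload 6.8 kg.
Tool frame: the origin (TCP) lies on the centre line of the jaws, within the pads' length; the fingertips stand 17 mm ahead of it and the grasp point (between the pads) lies 2 mm behind it; z points along the fingers, x is the direction in which the jaws open and shut, and the axes are right-handed (so a half turn about z gives the same grasp; the last joint's range is limited). The gripper opens to 85 mm and grips with 20 to 120 N. Pads are 22 mm wide; open, the fingers measure 114 mm over their backs; the gripper's body (76 mm by 85 mm) begins 54 mm behind the grasp point. The pads swing forward as they close: fully open they stand 13 mm farther back than shut.
Start: joints at [-1.28, 0.477, 0.022, 1.555, -0.011, 1.109, -0.083], TCP at [0.262, 0.622, 0.248] pointing down, gripper open.
Joint ranges: [-2.96, 2.96], [-0.34, 2.1], [-1.41, 1.46], [0.24, 2.44], [-1.37, 4.51], [0.17, 1.92], [-2.96, 2.96]. Speed limits (rad/s): [2.39, 2.39, 3.14, 3.14, 3.14, 3.14, 3.14].

### API

Orientations are given as a unit quaternion [w, x, y, z].
In Python, from station import status, read_camera, camera_model, bot gives the robot as it stands.
- The arm moves only by the tool arm_command, never from a script. Its argument "series" is a list of rows, each a list of 3 entries, a list of its own where there are three numbers: the finger opening in mm, from 0 to 85.4, then the shift along the tool's x, y, z in mm, then the turn about the tool's z in rad. In form: [[gripper, [dx, dy, dz], roll], ...]. A call has 1 to 8 rows; each row is the pose to reach, as a shift and turn from the pose commanded when the call began, along the tool's axes at that moment; what a row does not reach only later rows make up. A row lasts 1/8 s, in which the tool goes at most 62.5 mm and 10.7 degrees, less where a joint would pass 70% of its speed; a pose out of reach is approached as far as the arm can. A call with a gripper value outside its range is refused whole. The fingers move at their own pace and stop on an object; "squeeze" is the grip in N (left out, the last holds). Time passes only in rows, so rows that repeat a pose let the fingers close. It gives the time, the measured TCP pose, the force and the opening at its end, in the units of the state.
- status.get_obs(): the state, without advancing time (a new reading comes with each control period).
- read_camera(name): name is "scene" or "top" or "wrist"; returns the picture (384x512x3 uint8, blue, green, red); there is no depth.
- camera_model(name): a dict with "fov_y" (degrees; the focal length in pixels is half the picture's height over the tangent of half this angle, whatever the lens; pixels are square), "cx", "cy" (the principal point, pixels), "R" (3x3) and "t" (3): a world point X has camera coordinates R X + t. Camera axes: x right, y down, z forward; pixel columns grow to the right and rows downward; lengths in m; the calibration is good to about 2 mm. A picture is of the moment at which its call begins: read the wrist's pose just before it. camera_model takes no time and is no camera call; for the wrist camera it gives the pose at the moment of the call.
- bot.hand_in(): hands the job in, once; it reports no verdict.
The state is a dict: "t": time; "q": joint angles; "joint_vel": joint speeds; "joint_torque": joint torques, N m; "eef_pos": TCP position; "tool_rot": TCP orientation; "contact_force": force on the tool from outside, world axes, zero at the start; "torque": the same for the moment, N m; "gripper_width": opening from 0.0 (shut) to 1.0 (fully open).
Only numpy, scipy, OpenCV 4.12 (cv2) and the standard library are available. Lean on these libraries where they do the work, as an engineer would, in place of code of your own. Each camera call takes 0.05 s, during which the arm holds its last target.

### The job

Take the lift-off door out of its wooden rest, lower both of its hinge knuckles onto the printer's two hinge pins until it sits fully home, then let go and swing it shut against its rubber stops. The hinge strip can be anywhere in its slots, so feel for the pins and set the door on gently: never lean on them or slam it. Leave the other things on the bench where they are.

Things in the scene. Friction and masses are not known exactly. Their poses are not given: they have to be found in the camera images.
- printer: White enclosed bench 3D printer, fixed: 264 mm wide (y), 240 deep (x), 268 high (z), nothing higher. Origin: centre of its underside. Its open front is its -x face (x = -120 mm). Two rubber door stops stand 11 mm out of the front at y = +55 mm, 95 and 230 mm up. A steel hinge strip with two upright brass pins, one above the other, is screwed to the -y end of the front.
- hinge_mid (a point): Where the lower pin's axis meets its shoulder IF the hinge strip sat in mid slot: x = -140, y = -110 mm from the printer's origin, 62 mm up; axes as the printer's. The strip is clamped anywhere in level slots: the real pins stand up to 10 mm to either side of this along the printer's y, unmeasured (x and z are exact).
- hinge_mid_top (a point): The same for the upper pin, 187 mm up. Both pins: 8 mm thick, 20 mm tall above a flat 18 mm round shoulder, blunt tip (0.3 mm chamfer). The strip moves both pins together. A 12 mm wide bracket arm, its top level with the shoulder, runs from each shoulder back to the front face.
- door_center (a point): Centre of the loose door (half-way up): black frame 170 mm wide (y), 200 high (z), 18 thick (x), clear 4 mm pane, 0.3 to 0.6 kg. -x is its outer face, +x inner, z up. Solid top rail, 18 mm thick over the uppermost 45 mm, to grip from above. Shut, its axes are parallel to the printer's; open square, its yaw is the printer's plus 90 degrees (free edge straight out of the front).
- knuckle_low (a point): On the door (door axes): centre of the lower knuckle's underside, at y = -99, z = -100 mm from door_center, 14 mm off the frame's edge. Two steel knuckles on one vertical axis, tubes 20 mm outside, 9.5 mm bore, 24 mm tall, open at both ends; the upper one's underside is 125 mm higher. On the pins the undersides rest on the shoulders.
- free_edge (a point): On the door: free edge (+y) of the inner face, half-way up; x = +9, y = +85 mm from door_center. Shut, it is 11 mm in front of the printer's front face, beside the rubber stops. A pull bar stands 10 mm out of the outer face near this edge, at y = +64 to +78 mm, from 40 mm below to 20 mm above door_center. The hung door swings freely and stays where it is left.
- door: The same door; this origin is the centre of its frame's underside, 100 mm straight below door_center. At the start it stands upright in the rest, 12 mm above the bench.
- door_rest: Fixed dark wooden rest 80 x 130 mm with a 21 mm wide, 38 mm high slot along its y in which the door stands; the slot floor is 12 mm up. Origin: centre of its underside.
- spool: Bystander: filament spool lying flat, 160 mm across, 50 mm high. Origin: centre of its underside.
- bin: Bystander: open yellow parts bin 110 x 100 mm, 50 mm high. Origin: centre of its underside.
- driver: Bystander: red-handled screwdriver lying on the bench, about 200 mm long. Origin: near its middle, on the bench.

How it is judged:
On the way:
1. Both knuckles have come down over the two pins to within 3 mm of their shoulders, the door upright (z of knuckle_low in the frame of hinge_mid between -0.003 and 0.003 m and x of knuckle_low in the frame of hinge_mid between -0.003 and 0.003 m and y of knuckle_low in the frame of hinge_mid between -0.0125 and 0.0125 m and angle between door_center's own z axis and vertical below 0.04 rad), for 0.2 s.
At the end, for the whole second after the job is handed in: The door hangs upright (within 0.04 rad) on both pins, knuckles within 3 mm of their shoulders and on the pin axis, and is shut: its free edge within 6 mm of where it meets the rubber stops; released and at rest (all of step 1 and x of free_edge in the frame of printer above -0.137 m and y of free_edge in the frame of printer above 0.05 m and linear speed of door below 0.02 m/s); the robot touches nothing.
It fails at once if The door was pressed or knocked against the printer or its hinges with more than 40 N (contact force between door and printer above 40 N).
It fails at once if The spool was shifted by more than 20 mm (distance of spool from where it was at the start of the episode above 0.02 m).
It fails at once if The bin was shifted by more than 20 mm (distance of bin from where it was at the start of the episode above 0.02 m).
It fails at once if The screwdriver was shifted by more than 20 mm (distance of driver from where it was at the start of the episode above 0.02 m).
It also fails if it takes over 58 s, if anything falls off the work surface, if the arm or the gripper's body presses on something with over 40 N, if the wrist force passes 120 N, or if a joint passes its speed limit or range.

## Working session

There is one attempt and no reset: what is moved stays moved. The work goes in short steps, Python scripts to look and compute and a tool call to move; the robot and the scene stay as the last step left them, time stands still between calls to the robot, and variables do not carry over. Pictures are saved under pics/ and viewed, and the job is handed in when it is done.

Besides the shell and the picture viewer there is one more tool, called as name(argument=value, ...), one argument or row to a line, values as JSON. arm_command: Moves the arm, as the interface text tells. Its arguments: {"type":"object","properties":{"series":{"type":"array"},"squeeze":{"type":"number"}},"required":["series"]}

```bash
ls; mkdir -p pics; python3 - <<'E'
from station import status, read_camera, camera_model, bot
import cv2
o=status.get_obs(); print(o)
for n in ("scene","top","wrist"):
    m=camera_model(n); print(n,m)
    cv2.imwrite(f"pics/{n}0.png",read_camera(n))
E
```

```text
pics
{'t': 0.0, 'q': array([-1.2801221 ,  0.47779268,  0.02233878,  1.55646527, -0.01146884,
        1.10930296, -0.08311028]), 'joint_vel': array([-2.03117373e-03,  2.83123070e-04, -6.71370629e-04, -1.31237030e-03,
        7.20761092e-06, -1.43789950e-03, -2.56071117e-04]), 'joint_torque': array([ 7.36382594e-05, -5.96450007e+01,  1.60798229e+00, -2.81200057e+01,
        1.23994367e-02,  9.16169083e-03, -2.87181479e-05]), 'eef_pos': array([0.26189395, 0.62150521, 0.24732483]), 'tool_rot': array([ 5.75211792e-04,  8.33145836e-01,  5.53052591e-01, -7.18033987e-04]), 'contact_force': array([ 0.12352891, -0.18978427, -0.60835514]), 'torque': array([ 0.03271871,  0.00091345, -0.07971901]), 'gripper_width': 0.997773131959173}
scene {'fov_y': 44.755440448463524, 'cx': 254.25000975797496, 'cy': 193.44726147594423, 'R': array([[ 0.41575728,  0.90947265, -0.00232156],
       [ 0.59960067, -0.27601961, -0.75119386],
       [-0.68383106,  0.3109223 , -0.66007757]]), 't': array([-0.13887174, -0.26346928,  1.67339174])}
top {'fov_y': 55.79627051553922, 'cx': 259.2137512669623, 'cy': 184.27850129022642, 'R': array([[-0.14875799, -0.98885692, -0.00574972],
       [-0.96891337,  0.1469152 , -0.19905479],
       [ 0.19768142, -0.02404001, -0.9799715 ]]), 't': array([-0.04393912,  0.57211428,  0.83855592])}
wrist {'fov_y': 60.127388708351326, 'cx': 257.91864673874477, 'cy': 195.69388485253018, 'R': array([[ 0.38859577,  0.92140496, -0.00249511],
       [ 0.88372827, -0.3719367 ,  0.28405534],
       [ 0.26080198, -0.11258771, -0.95880464]]), 't': array([-0.67422373, -0.03600609,  0.38022342])}
```

View pics/scene0.png

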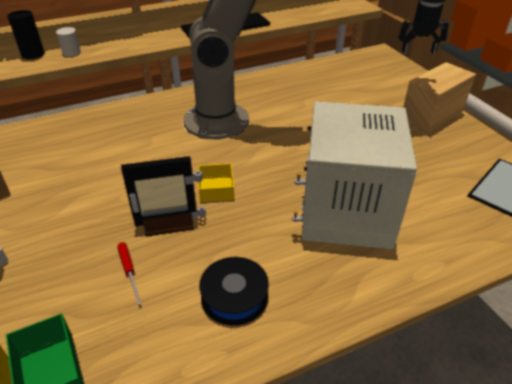

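View pics/top0.png

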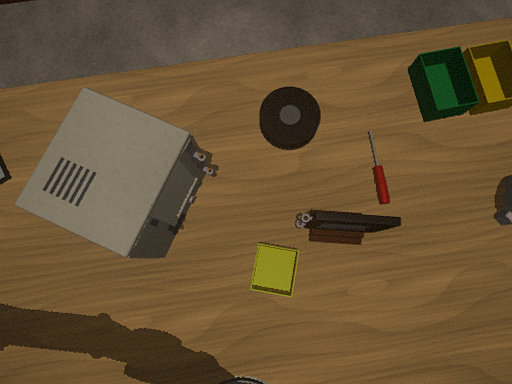

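View pics/wrist0.png

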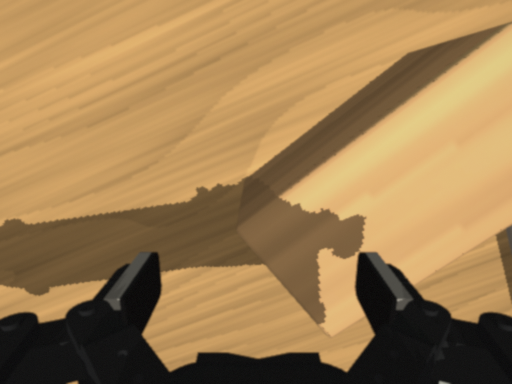

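```bash
cat > h.py <<'E'
import numpy as np, cv2
from scipy.spatial.transform import Rotation as Rot
from station import status, read_camera, camera_model, bot
def K(m):
    f=192/np.tan(np.radians(m['fov_y']/2)); return np.array([[f,0,m['cx']],[0,f,m['cy']],[0,0,1]])
def proj(m,X):
    X=np.atleast_2d(X); c=X@np.array(m['R']).T+m['t']; p=c@K(m).T; return p[:,:2]/p[:,2:]
def ray(m,uv):
    R=np.array(m['R']); C=-R.T@m['t']; d=R.T@np.linalg.inv(K(m))@[uv[0],uv[1],1]; return C,d/np.linalg.norm(d)
def atz(m,uv,z):
    C,d=ray(m,uv); return C+d*(z-C[2])/d[2]
def tool(o=None):
    o=o or status.get_obs(); q=o['tool_rot']; return np.array(o['eef_pos']),Rot.from_quat([q[1],q[2],q[3],q[0]]).as_matrix()
def crop(im,x0,y0,x1,y1,s,fn):
    cv2.imwrite(fn,cv2.resize(im[y0:y1,x0:x1],None,fx=s,fy=s,interpolation=cv2.INTER_CUBIC))
E
python3 - <<'E'
from h import *
p,R=tool(); print(R)
for n in("scene","top","wrist"):
    m=camera_model(n); C,d=ray(m,(256,192)); print(n,C,d)
    if n=="wrist": print("tool frame cam",R.T@(C-p),R.T@d, "img right",R.T@np.array(m['R'])[0])
t=cv2.imread("pics/top0.png"); s=cv2.imread("pics/scene0.png")
t=cv2.convertScaleAbs(t,alpha=1.6,beta=10)
crop(t,0,80,230,270,3,"pics/t_pr.png"); crop(t,280,180,420,270,5,"pics/t_door.png")
crop(s,110,140,220,250,5,"pics/s_door.png"); crop(s,280,85,430,265,3.3,"pics/s_pr.png")
E
```

```text
[[ 3.88316743e-01  9.21525866e-01 -4.31261168e-04]
 [ 9.21524956e-01 -3.88316968e-01 -1.29881636e-03]
 [-1.36435890e-03  1.06934211e-04 -9.99999064e-01]]
scene [ 1.36003055 -0.46671745  0.90632945] [-0.68412361  0.31518806 -0.6577472 ]
top [ 0.38202596 -0.1073429   0.93539035] [ 0.17832248 -0.01214569 -0.98389714]
wrist [0.19467657 0.65069679 0.37323534] [ 0.2487674  -0.11354183 -0.96188515]
tool frame cam [ 0.00045731 -0.07327573 -0.12568895] [-0.00671873  0.27323296  0.96192443] img right [9.99999561e-01 3.09577789e-04 8.83996402e-04]
```

View pics/t_pr.png

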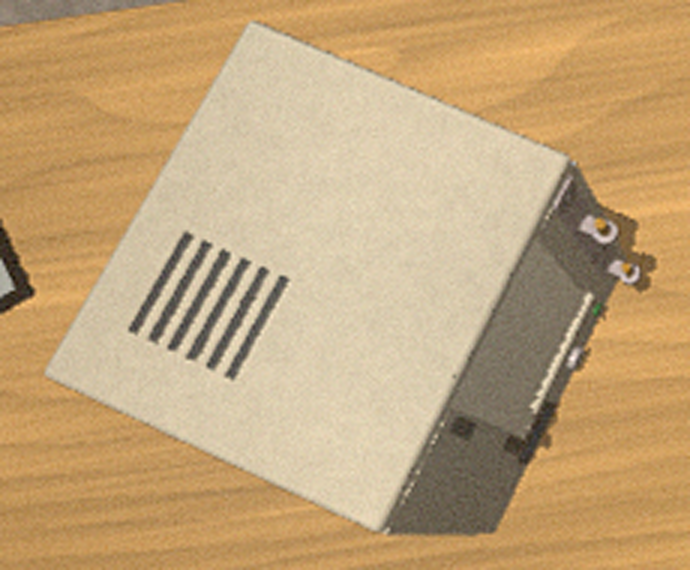

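View pics/t_door.png

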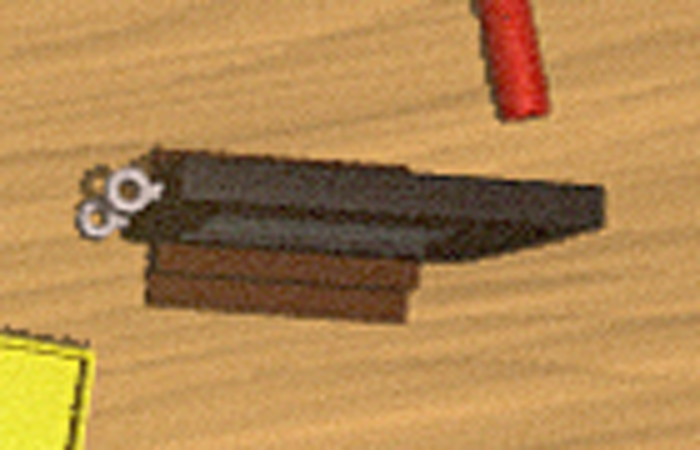

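View pics/s_door.png

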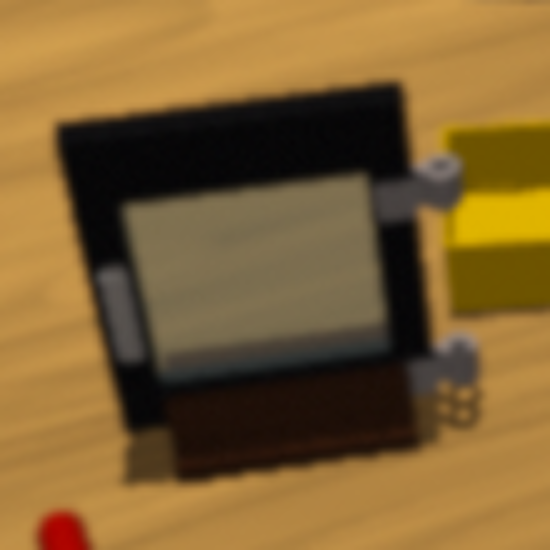

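View pics/s_pr.png

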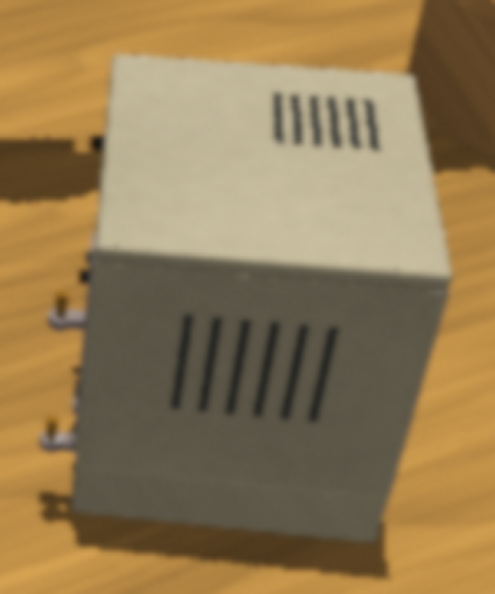

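```bash
cat > fit0.py <<'E'
from h import *
from scipy.optimize import least_squares
mt,ms=camera_model("top"),camera_model("scene")
def z(u,v,s,x0,y0): return ((u+.5)/s-.5+x0,(v+.5)/s-.5+y0)
T=lambda u,v:z(u,v,3,0,80); S=lambda u,v:z(u,v,3.3,280,85)
obs=[(mt,T(252,22),(.12,-.132,.268)),(mt,T(570,160),(-.12,-.132,.268)),(mt,T(385,530),(-.12,.132,.268)),(mt,T(45,374),(.12,.132,.268)),
(ms,S(115,57),(-.12,.132,.268)),(ms,S(97,250),(-.12,-.132,.268)),(ms,S(447,275),(.12,-.132,.268)),(ms,S(413,76),(.12,.132,.268)),(ms,S(75,512),(-.12,-.132,0)),(ms,S(378,540),(.12,-.132,0))]
def W(p,X): c,s=np.cos(p[2]),np.sin(p[2]); X=np.array(X); return np.array([p[0]+c*X[0]-s*X[1],p[1]+s*X[0]+c*X[1],X[2]])
def res(p,obs): return np.concatenate([proj(m,W(p,X))[0]-uv for m,uv,X in obs])
r=least_squares(res,[.5,.3,1.2],args=(obs,)); P=r.x; print("printer",P,np.degrees(P[2])); print(r.fun.reshape(-1,2).round(1).tolist())
rt=least_squares(res,P,args=(obs[:4],)); print("top only",rt.x,rt.fun.round(1)); rs=least_squares(res,P,args=(obs[4:],)); print("scene only",rs.x)
# pins
for nm,obsn in(("top",[(mt,T(601,228),.207),(mt,T(628,270),.082)]),("scene",[(ms,S(62,297),.207),(ms,S(52,424),.082)])):
    for m,uv,zz in obsn:
        w=atz(m,uv,zz); c,s=np.cos(P[2]),np.sin(P[2]); d=w[:2]-P[:2]; print(nm,"pin",w,"in printer",c*d[0]+s*d[1],-s*d[0]+c*d[1])
D=lambda u,v:z(u,v,5,280,180); E=lambda u,v:z(u,v,5,110,140)
od=[(mt,D(130,188),(0,-.099,.161)),(mt,D(97,218),(0,-.099,.036)),(mt,D(605,187),(-.009,.085,.212)),(mt,D(605,228),(.009,.085,.212)),
(ms,E(440,163),(0,-.099,.161)),(ms,E(463,345),(0,-.099,.036)),(ms,E(403,97),(-.009,-.085,.212)),(ms,E(62,134),(-.009,.085,.212)),(ms,E(130,432),(-.009,.085,.012))]
rd=least_squares(res,[.45,-.1,3.1],args=(od,)); print("door",rd.x,np.degrees(rd.x[2])); print(rd.fun.reshape(-1,2).round(1).tolist())
E
python3 fit0.py
```

```text
printer [0.594777   0.16431047 1.00747365] 57.72398833158306
[[-1.5, -2.5], [0.7, -2.7], [-1.4, 1.1], [-1.9, 0.3], [-2.1, -1.8], [-1.5, -1.2], [1.4, -0.2], [-0.8, -1.5], [-2.2, 0.5], [-1.2, 1.0]]
top only [0.59293799 0.1624739  1.00521343] [-0.3 -1.8  1.8 -1.8 -0.5  2.1 -1.   0.9]
scene only [0.59672133 0.16614936 1.00475948]
top pin [ 0.60766212 -0.01220145  0.207     ] in printer -0.1423576245006561 -0.10515126849301917
top pin [ 0.60814063 -0.01335336  0.082     ] in printer -0.1430760317823988 -0.10617096161787187
scene pin [ 0.61787613 -0.0135819   0.207     ] in printer -0.13807051615647375 -0.11452422539221144
scene pin [ 0.61929805 -0.01459978  0.082     ] in printer -0.13817181828846106 -0.11626998037174818
door [ 0.43042033 -0.30850221  2.91548697] 167.04509885231863
[[-0.8, -0.0], [-0.1, -0.4], [-0.3, -0.1], [-0.3, 0.7], [0.3, -0.1], [-0.5, -0.7], [0.8, -0.1], [-1.5, 1.2], [-0.9, 0.1]]
```

```bash
cat > plan.py <<'E'
from h import *
# print rows from current pose to list of (x,y,z,toolyaw_deg) waypoints
def rows(wps,cmd=None):
    p,R=cmd if cmd is not None else tool()
    y0=np.degrees(np.arctan2(R[1,0],R[0,0]))
    out=[]
    for x,y,z,yaw in wps:
        d=R.T@(np.array([x,y,z])-p)*1000
        r=-np.radians((yaw-y0+180)%360-180)
        out.append([[round(float(v)) for v in d],round(float(r),3)])
    return out
E
python3 - <<'E'
from plan import *
n=18
w=[]
for i in range(1,n+1):
    f=i/n; b=np.radians(67.2+(-35.6-67.2)*f); r=.675+(.53-.675)*min(1,f*1.5)
    z=.248+min(.09,.045*i); 
    if i>n-4: z=.338-.01*(i-n+4)
    w.append((r*np.cos(b),r*np.sin(b),z,67.2+(-13-67.2)*f))
for a in rows(w): print(a)
E
```

```text
[[-15, 65, -45], 0.077]
[[-37, 128, -90], 0.155]
[[-64, 188, -90], 0.232]
[[-97, 243, -90], 0.31]
[[-135, 293, -90], 0.388]
[[-177, 339, -90], 0.466]
[[-222, 379, -90], 0.543]
[[-270, 413, -90], 0.621]
[[-321, 442, -90], 0.699]
[[-373, 465, -90], 0.777]
[[-427, 482, -90], 0.855]
[[-480, 493, -90], 0.932]
[[-530, 510, -90], 1.01]
[[-582, 522, -90], 1.088]
[[-634, 528, -80], 1.166]
[[-687, 530, -69], 1.243]
[[-740, 526, -59], 1.321]
[[-792, 517, -49], 1.399]
```

arm_command(
  series=[
    [85,[-5,20,-55],0.05],
    [85,[-25,75,-90],0.13],
    [85,[-60,130,-90],0.23],
    [85,[-95,180,-90],0.31],
    [85,[-130,230,-90],0.39],
    [85,[-168,280,-90],0.47],
    [85,[-208,328,-90],0.54],
    [85,[-250,372,-90],0.62],
  ],
)

```text
t: 1.15
eef_pos: [0.5072, 0.2481, 0.3382]
tool_rot: [-0.0, 0.963, 0.271, 0.0]
contact_force: [0.5, -0.3, -0.3]
gripper_width: 0.997
```

```bash
python3 - <<'E'
from plan import *
w=[]
n=10
for i in range(1,n+1):
    f=i/n; b=np.radians(26+(-35.6-26)*f); r=.565+(.53-.565)*f
    w.append((r*np.cos(b),r*np.sin(b),.338-max(0,.01*(i-5)),31.4+(-13-31.4)*f))
for a in rows(w): print(a)
E
```

```text
[[-12, 60, 0], 0.079]
[[-31, 117, 0], 0.156]
[[-55, 172, 0], 0.234]
[[-86, 223, 0], 0.311]
[[-121, 271, 0], 0.389]
[[-161, 314, 10], 0.466]
[[-205, 352, 20], 0.544]
[[-252, 385, 30], 0.621]
[[-303, 413, 40], 0.699]
[[-356, 435, 50], 0.776]
```

arm_command(
  series=[
    [85,[-12,60,0],0.08],
    [85,[-31,117,0],0.16],
    [85,[-55,172,0],0.235],
    [85,[-86,223,0],0.31],
    [85,[-121,271,0],0.39],
    [85,[-161,314,10],0.465],
    [85,[-205,352,20],0.545],
    [85,[-252,385,25],0.62],
  ],
)

```text
t: 2.15
eef_pos: [0.4929, -0.2115, 0.3127]
tool_rot: [0.0, 0.999, -0.035, -0.0]
contact_force: [0.5, -0.6, 0.2]
gripper_width: 0.996
```

```bash
python3 - <<'E'
from plan import *
p,R=tool(); print(p,R)
print(rows([(.4304,-.3085,.290,-13)]))
m=camera_model("wrist"); im=read_camera("wrist"); cv2.imwrite("pics/w1.png",im)
cv2.imwrite("pics/t1.png",cv2.convertScaleAbs(read_camera("top"),alpha=1.6,beta=10))
E
```

```text
[ 0.4928739  -0.21148932  0.31268377] [[ 9.97510715e-01 -7.05126658e-02 -5.80302321e-04]
 [-7.05126876e-02 -9.97510882e-01 -1.72569883e-05]
 [-5.77641045e-04  5.81327071e-05 -9.99999831e-01]]
[[[-55, 101, 23], 0.156]]
```

View pics/w1.png

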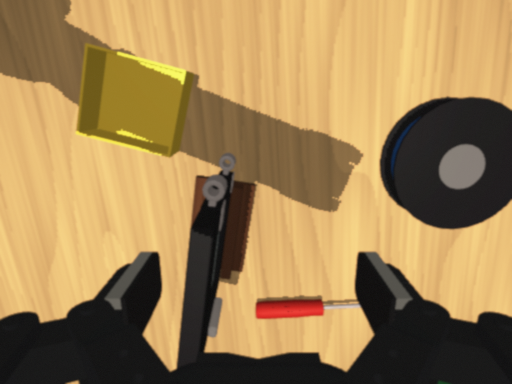

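arm_command(
  series=[
    [85,[-30,55,10],0.1],
    [85,[-55,100,15],0.156],
    [85,[-55,100,15],0.156],
  ],
)

```text
t: 2.62
eef_pos: [0.429, -0.3092, 0.2982]
tool_rot: [0.0, 0.993, -0.116, -0.0]
contact_force: [0.6, 0.4, -0.4]
gripper_width: 0.997
```

```bash
python3 - <<'E'
from plan import *
p,R=tool(); print(p,R[:,0])
m=camera_model("wrist"); im=read_camera("wrist"); cv2.imwrite("pics/w2.png",im)
crop(im,120,0,400,384,1.56,"pics/w2z.png")
c,s=np.cos(2.9155),np.sin(2.9155)
for X in[(0,-.099,.161),(0,-.099,.036),(-.009,-.085,.212),(.009,-.085,.212),(.009,.0,.212)]:
    w=np.array([.4304+c*X[0]-s*X[1],-.3085+s*X[0]+c*X[1],X[2]]); print(X,w,proj(m,w))
E
```

```text
[ 0.42897925 -0.30922981  0.2981836 ] [ 9.73229441e-01 -2.29833999e-01 -8.87362966e-04]
(0, -0.099, 0.161) [ 0.45259296 -0.21201958  0.161     ] [[260.26844584  58.4460282 ]]
(0, -0.099, 0.036) [ 0.45259296 -0.21201958  0.036     ] [[259.71886274  70.98656701]]
(-0.009, -0.085, 0.212) [ 0.45822551 -0.22768081  0.212     ] [[275.7592629   74.09280508]]
(0.009, -0.085, 0.212) [ 0.44068362 -0.22364573  0.212     ] [[245.79458162  74.29315018]]
(0.009, 0.0, 0.212) [ 0.42162905 -0.30648246  0.212     ] [[247.89216482 208.30072951]]
```

View pics/w2z.png

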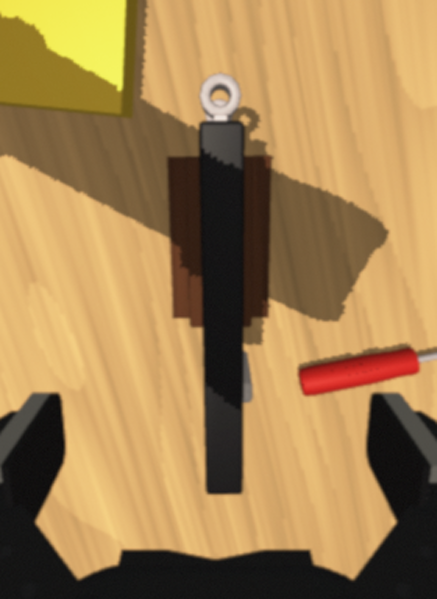

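```bash
python3 - <<'E'
from plan import *
p,R=tool()
m=camera_model("wrist")
f=lambda u,v:((u+.5)/1.56-.5+120,(v+.5)/1.56-.5)
for u,v in[(201,123),(243,123),(206.5,493),(242,493)]:
    w=atz(m,f(u,v),.212); print(w,(R.T@(w-p)*1000).round(1))
for z in(.161,):
    w=atz(m,f(220,96),z); print(w,(R.T@(w-p)*1000).round(1))
E
```

```text
[ 0.44349759 -0.22406792  0.212     ] [ -6.5 -83.6  86.2]
[ 0.45931679 -0.22773766  0.212     ] [  9.7 -83.6  86.2]
[ 0.40696648 -0.38735994  0.212     ] [-5.3 83.7 86.2]
[ 0.42353239 -0.39118292  0.212     ] [11.7 83.7 86.2]
[ 0.45426518 -0.21157705  0.161     ] [  1.2 -98.2 137.2]
```

arm_command(
  series=[
    [85,[2.4,0,50],-0.01],
    [85,[2.4,0,90],-0.01],
    [85,[2.4,0,110],-0.01],
    [85,[2.4,0,110],-0.01],
    [50,[2.4,0,110],-0.01],
    [10,[2.4,0,110],-0.01],
    [10,[2.4,0,110],-0.01],
    [10,[2.4,0,110],-0.01],
  ],
  squeeze=70,
)

```text
t: 3.68
eef_pos: [0.4346, -0.3065, 0.1889]
tool_rot: [-0.0, 0.994, -0.107, 0.0]
contact_force: [-0.4, 0.4, 1.9]
gripper_width: 0.2
```

```bash
python3 - <<'E'
from plan import *
o=status.get_obs(); print(o['eef_pos'],o['contact_force'],o['gripper_width'])
im=read_camera("wrist"); cv2.imwrite("pics/w3.png",im)
E
```

```text
[ 0.43459656 -0.30654985  0.18891205] [-0.39216557  0.35458063  1.88430727] 0.19961774485978134
```

View pics/w3.png

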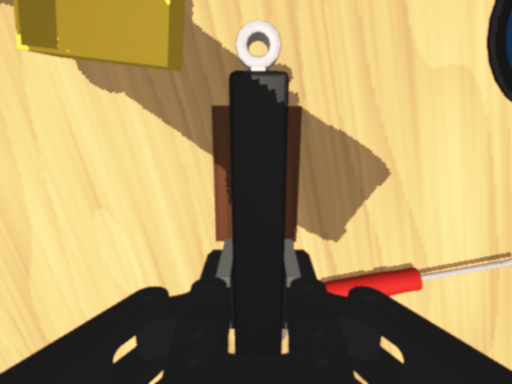

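arm_command(
  series=[
    [10,[0,0,-15],0],
    [10,[0,0,-40],0],
    [10,[0,0,-70],0],
    [10,[0,0,-95],0],
    [10,[0,0,-95],0],
  ],
)

```text
t: 4.35
eef_pos: [0.4352, -0.3071, 0.2851]
tool_rot: [0.0, 0.994, -0.107, 0.002]
contact_force: [0.6, -0.6, -5.0]
gripper_width: 0.2
```

```bash
python3 - <<'E'
from plan import *
o=status.get_obs(); print(o['eef_pos'],o['contact_force'],o['torque'],o['gripper_width'])
p,R=tool(); print(R)
m=camera_model("wrist"); im=read_camera("wrist"); cv2.imwrite("pics/w4.png",im); crop(im,200,0,320,120,5,"pics/w4z.png")
cv2.imwrite("pics/s4.png",read_camera("scene"))
# target: hinge at approx (.612,-.0135)
h=np.array([.612,-.0135]); th=np.radians(57.6+90); c=h+.099*np.array([-np.sin(th),np.cos(th)])
print(c,rows([(c[0],c[1],p[2],57.6+90-180)]))
E
```

```text
[ 0.43520337 -0.30708952  0.28507531] [ 0.58780336 -0.62486481 -4.98241635] [-0.01053115  0.00881871  0.01476622] 0.20046004835884387
[[ 9.77152800e-01 -2.12507583e-01  3.59620303e-03]
 [-2.12504625e-01 -9.77159336e-01 -1.18996638e-03]
 [ 3.76694025e-03  3.98569206e-04 -9.99992826e-01]]
[ 0.55895315 -0.09708846] [[[78, -231, -2], 0.352]]
```

View pics/w4z.png

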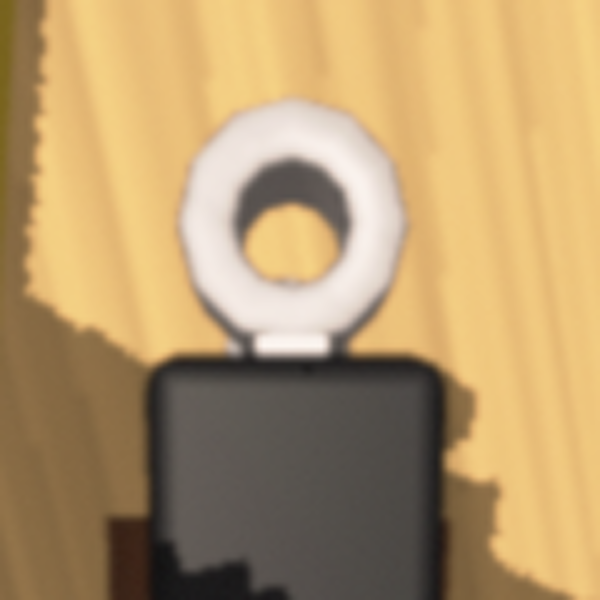

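View pics/s4.png

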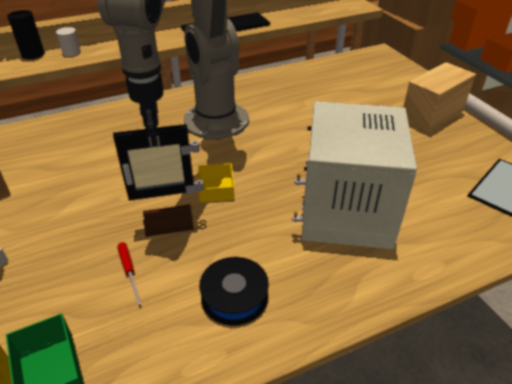

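arm_command(
  series=[
    [10,[12,-35,0],0.07],
    [10,[30,-90,0],0.17],
    [10,[48,-145,0],0.26],
    [10,[65,-195,0],0.33],
    [10,[74,-220,0],0.352],
    [10,[74,-220,0],0.352],
    [10,[74,-220,0],0.352],
  ],
)

```text
t: 5.32
eef_pos: [0.5525, -0.108, 0.2822]
tool_rot: [0.001, 0.96, -0.28, -0.001]
contact_force: [-0.4, -0.3, -2.9]
gripper_width: 0.203
```

```bash
python3 - <<'E'
from plan import *
o=status.get_obs(); print(o['eef_pos'],o['contact_force'],o['gripper_width'],o['joint_vel'].round(3))
p,R=tool(); print(R[:,0],np.degrees(np.arctan2(R[1,0],R[0,0])))
m=camera_model("wrist"); im=read_camera("wrist"); cv2.imwrite("pics/w5.png",im); crop(im,180,0,340,120,5,"pics/w5z.png")
t=cv2.convertScaleAbs(read_camera("top"),alpha=1.6,beta=10); crop(t,150,110,310,230,5,"pics/t5z.png")
E
```

```text
[ 0.55248604 -0.10798024  0.28216464] [-0.35872062 -0.32390205 -2.85188417] 0.2032554316056794 [ 0.013 -0.014  0.015 -0.001 -0.001 -0.    -0.002]
[ 0.84363464 -0.53691506 -0.00167573] -32.473930997498876
```

View pics/w5.png

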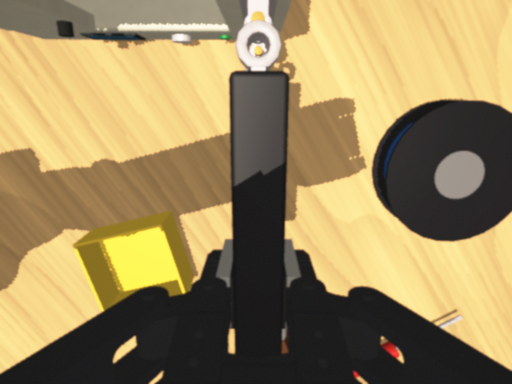

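View pics/w5z.png

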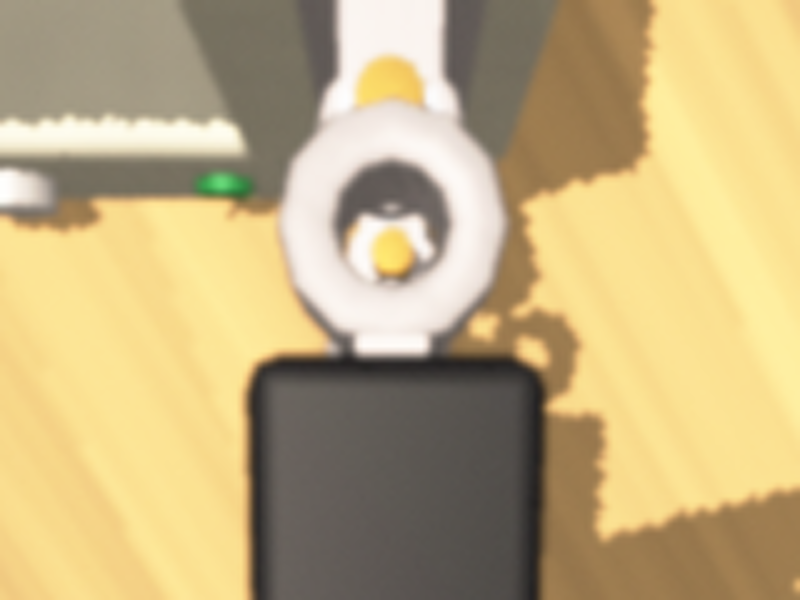

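View pics/t5z.png

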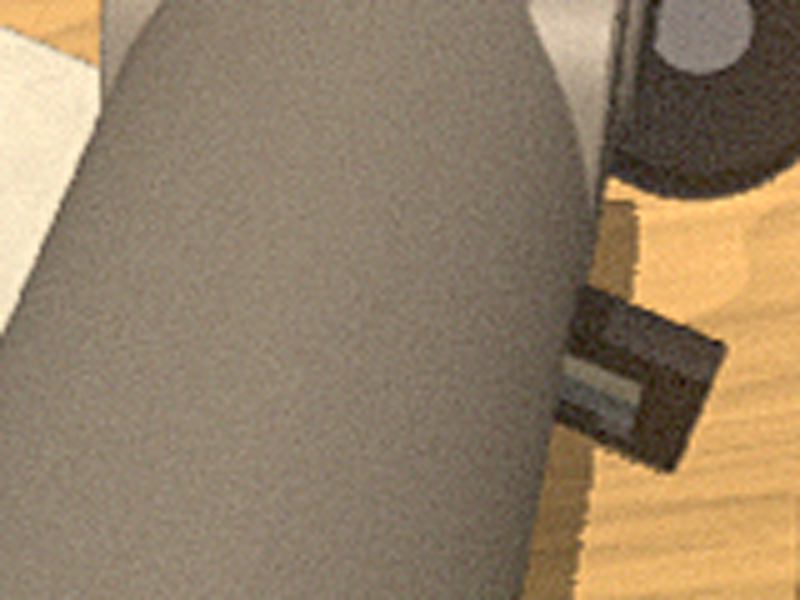

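```bash
cat > m.py <<'E'
from plan import *
def meas(m,p,R,pts):
    for n,u,v,z in pts:
        w=atz(m,(u,v),z); print(n,w.round(4),"tool mm",(R.T@(w-p)*1000).round(1), "vertical-frame")
E
python3 - <<'E'
from m import *
o=status.get_obs(); p,R=tool(o); m=camera_model("wrist")
print(p,R)
f=lambda u,v:((u+.5)/5-.5+180,(v+.5)/5-.5)
kb=p[2]-.177
meas(m,p,R,[("knTop",*f(393,217),kb+.149),("bore top ring",*f(392,222),kb+.149),("lowpin tip",*f(392,251),.082),("uppin tip(top edge 58+r)",*f(390,90),.207)])
# edges
meas(m,p,R,[("uppin far edge",*f(390,56),.207),("kn far edge",*f(393,100),kb+.149),("kn near edge",*f(393,335),kb+.149),("kn L",*f(281,220),kb+.149),("kn R",*f(505,220),kb+.149),("up L",*f(358,90),.207),("up R",*f(425,90),.207),("lp L",*f(370,251),.082),("lp R",*f(414,251),.082),("lp far",*f(392,228),.082),("lp near",*f(392,277),.082)])
E
```

```text
[ 0.55259772 -0.10858333  0.28281353] [[ 8.42839004e-01 -5.38164621e-01 -1.11989948e-03]
 [-5.38165217e-01 -8.42839314e-01 -3.00408160e-04]
 [-7.82226269e-04  8.55886663e-04 -9.99999328e-01]]
knTop [ 0.6028 -0.0283  0.2548] tool mm [ -0.9 -94.7  27.9] vertical-frame
bore top ring [ 0.6025 -0.0286  0.2548] tool mm [ -0.9 -94.3  27.9] vertical-frame
lowpin tip [ 0.6126 -0.0123  0.082 ] tool mm [  -1.  -113.6  200.7] vertical-frame
uppin tip(top edge 58+r) [ 0.613  -0.0117  0.207 ] tool mm [  -1.2 -114.2   75.7] vertical-frame
uppin far edge [ 0.6148 -0.0089  0.207 ] tool mm [  -1.2 -117.5   75.7] vertical-frame
kn far edge [ 0.6076 -0.0208  0.2548] tool mm [  -0.9 -103.6   27.9] vertical-frame
kn near edge [ 0.5977 -0.0362  0.2548] tool mm [ -0.9 -85.3  27.9] vertical-frame
kn L [ 0.5946 -0.0234  0.2548] tool mm [-10.4 -94.4  27.9] vertical-frame
kn R [ 0.6107 -0.0337  0.2548] tool mm [  8.7 -94.4  27.9] vertical-frame
up L [ 0.61   -0.0098  0.207 ] tool mm [  -4.7 -114.2   75.7] vertical-frame
up R [ 0.6162 -0.0138  0.207 ] tool mm [   2.6 -114.2   75.7] vertical-frame
lp L [ 0.6093 -0.0102  0.082 ] tool mm [  -5.  -113.6  200.7] vertical-frame
lp R [ 0.616  -0.0145  0.082 ] tool mm [   2.9 -113.6  200.7] vertical-frame
lp far [ 0.6147 -0.0091  0.082 ] tool mm [  -1.  -117.4  200.7] vertical-frame
lp near [ 0.6103 -0.016   0.082 ] tool mm [  -1.1 -109.2  200.7] vertical-frame
```

arm_command(
  series=[
    [10,[0,-9,3],0],
    [10,[0,-17,8],0],
    [10,[0,-19,12],0],
    [10,[0,-19,12],0],
  ],
)

```text
t: 5.92
eef_pos: [0.5636, -0.0909, 0.2707]
tool_rot: [0.0, 0.96, -0.279, -0.001]
contact_force: [0.2, -0.2, -3.2]
gripper_width: 0.198
```

```bash
cat > look.py <<'E'
import sys
from m import *
n=sys.argv[1]
o=status.get_obs(); print(o['t'],o['eef_pos'],o['contact_force'],o['torque'])
p,R=tool(o); m=camera_model("wrist"); print(R[2],np.degrees(np.arctan2(R[1,0],R[0,0])))
im=read_camera("wrist"); cv2.imwrite(f"pics/{n}.png",im); crop(im,210,0,310,90,7,f"pics/{n}z.png")
E
python3 look.py w6
```

```text
5.925 [ 0.56355073 -0.09087038  0.27069776] [ 0.18010937 -0.15098289 -3.24717699] [0.04698697 0.00215731 0.03699725]
[-8.20958778e-04  7.88065948e-04 -9.99999352e-01] -32.40305020452638
```

View pics/w6z.png

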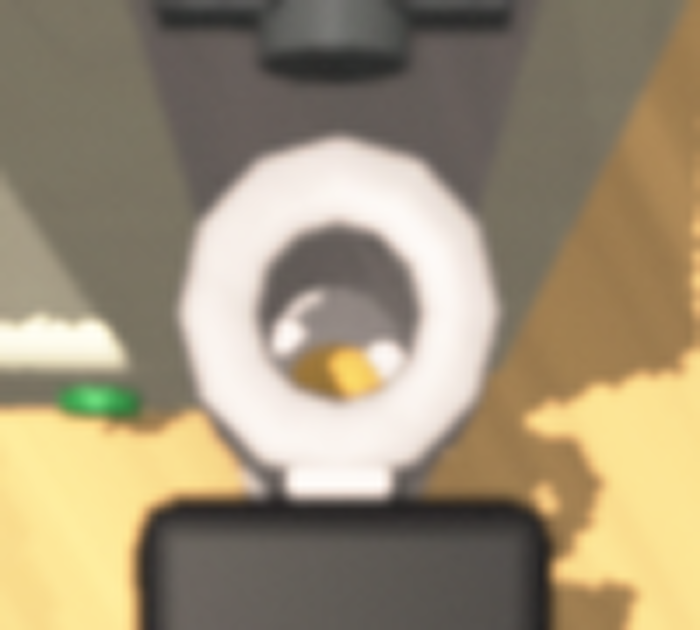

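```bash
cat > und.py <<'E'
from m import *
def und(m,uv,k):
    f=K(m)[0,0]; d=(np.array(uv)-[m['cx'],m['cy']])/f; return np.array([m['cx'],m['cy']])+f*d*(1+k*(d@d))
E
python3 - <<'E'
from und import *
o=status.get_obs(); p,R=tool(o); m=camera_model("wrist")
f=lambda u,v:((u+.5)/7-.5+210,(v+.5)/7-.5)
kb=p[2]-.177
for k in(0,.1,.15,.2):
    print(k)
    q=lambda u,v,z:(R.T@(atz(m,und(m,f(u,v),k),z)-p)*1000)[:2].round(1)
    print(" ring far,L,R,",q(341,137,kb+.149),q(182,309,kb+.149),q(500,309,kb+.149),"boretop far,near,L,R",q(340,222,kb+.149),q(340,405,kb+.149),q(258,312,kb+.149),q(420,312,kb+.149))
    print(" pin far,L,R",q(343,343,.207),q(291,378,.207),q(385,378,.207),"frame edge",q(340,495,.212+p[2]-.189))
E
```

```text
0
 ring far,L,R, [  -0.8 -103.9] [-10.5 -94.5] [  8.8 -94.5] boretop far,near,L,R [ -0.9 -99.3] [ -0.9 -89.1] [ -5.9 -94.3] [  4.  -94.3]
 pin far,L,R [ -0.7 -97.2] [ -4.6 -94.7] [  2.5 -94.7] frame edge [ -0.9 -80.2]
0.1
 ring far,L,R, [  -0.8 -105.7] [-10.7 -95.7] [  9.  -95.7] boretop far,near,L,R [  -0.9 -100.8] [ -0.9 -90. ] [ -5.9 -95.5] [  4.1 -95.5]
 pin far,L,R [ -0.6 -98.6] [ -4.6 -96. ] [  2.6 -96. ] frame edge [ -0.9 -80.7]
0.15
 ring far,L,R, [  -0.8 -106.7] [-10.7 -96.4] [  9.1 -96.4] boretop far,near,L,R [  -0.9 -101.6] [ -0.9 -90.5] [ -6.  -96.2] [  4.1 -96.2]
 pin far,L,R [ -0.6 -99.3] [ -4.7 -96.7] [  2.6 -96.7] frame edge [ -0.9 -80.9]
0.2
 ring far,L,R, [  -0.8 -107.6] [-10.8 -97. ] [  9.2 -97. ] boretop far,near,L,R [  -0.9 -102.3] [ -0.9 -91. ] [ -6.  -96.8] [  4.2 -96.8]
 pin far,L,R [  -0.6 -100. ] [ -4.7 -97.3] [  2.6 -97.3] frame edge [ -0.9 -81.2]
```

arm_command(
  series=[
    [10,[0,1,5],0],
    [10,[0,1,9],0],
    [10,[0,1,9],0],
  ],
)

```text
t: 6.35
eef_pos: [0.5629, -0.092, 0.2619]
tool_rot: [0.0, 0.96, -0.279, -0.0]
contact_force: [-0.1, 0.6, -4.2]
gripper_width: 0.202
```

```bash
python3 look.py w7
```

```text
6.35 [ 0.56289707 -0.09201558  0.26186623] [-0.13625107  0.62127352 -4.21015256] [ 0.02527142 -0.00505622  0.00657696]
[-6.85387598e-04  3.84013980e-04 -9.99999691e-01] -32.444091766121105
```

View pics/w7z.png

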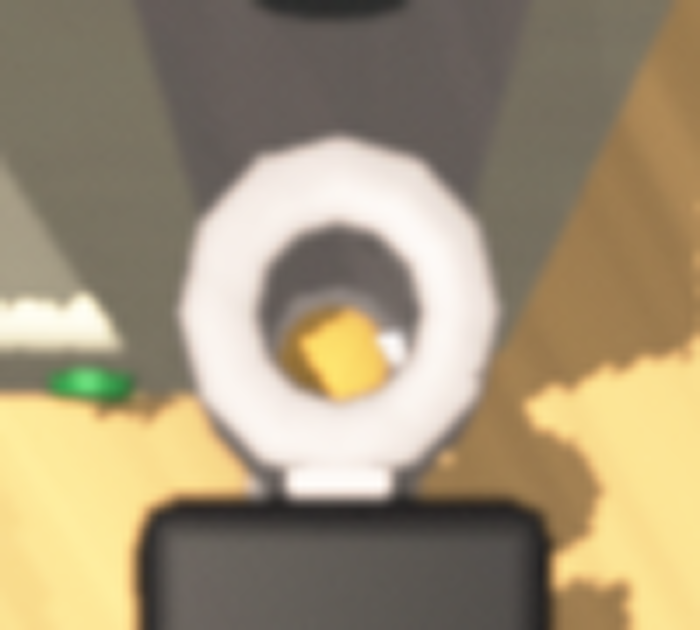

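arm_command(
  series=[
    [10,[-0.2,0,1],0],
    [10,[-0.2,0,2],0],
    [10,[-0.2,0,3],0],
    [10,[-0.2,0,4],0],
    [10,[-0.2,0,5],0],
    [10,[-0.2,0,5],0],
  ],
)

```text
t: 7.15
eef_pos: [0.563, -0.0918, 0.2572]
tool_rot: [0.0, 0.96, -0.279, -0.0]
contact_force: [0.2, 0.1, -4.2]
gripper_width: 0.202
```

```bash
python3 look.py w8
```

```text
7.15 [ 0.5630143  -0.09184862  0.25721415] [ 0.1873279   0.06153146 -4.1811893 ] [-0.00630834 -0.02579238  0.00093067]
[-1.17853024e-04  3.76747004e-05 -9.99999992e-01] -32.431801288760084
```

View pics/w8z.png

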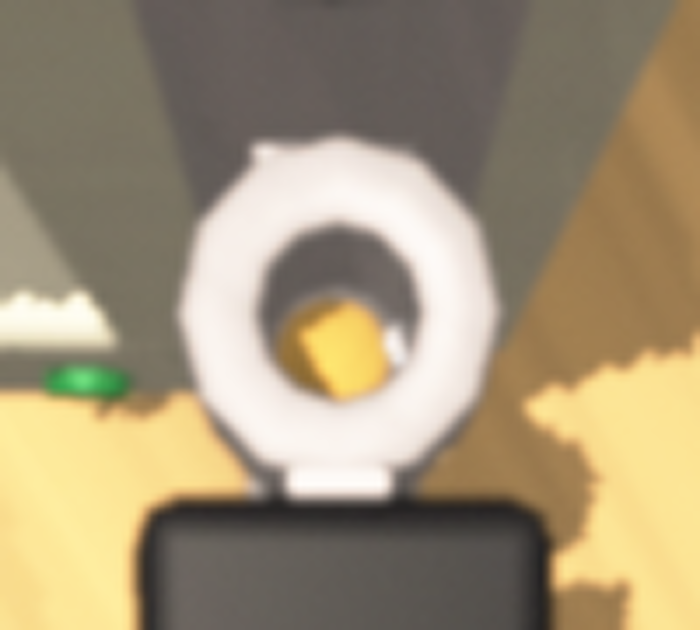

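arm_command(
  series=[
    [10,[-0.2,0,1],0],
    [10,[-0.2,0,2],0],
    [10,[-0.2,0,3],0],
    [10,[-0.2,0,4],0],
    [10,[-0.2,0,4],0],
  ],
)

```text
t: 7.82
eef_pos: [0.5628, -0.0917, 0.2532]
tool_rot: [0.0, 0.96, -0.279, -0.0]
contact_force: [-0.1, 0.9, -4.5]
gripper_width: 0.202
```

```bash
python3 look.py w9
```

```text
7.825 [ 0.56284023 -0.09171868  0.25318671] [-0.062995    0.92913746 -4.51949199] [-0.01323305  0.00022646  0.00612192]
[-1.70858515e-04  5.82261564e-05 -9.99999984e-01] -32.432275201200575
```

View pics/w9z.png

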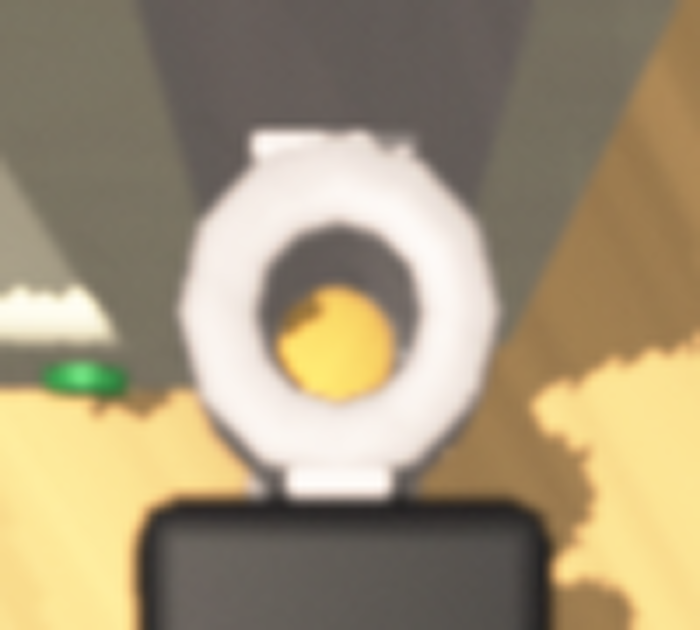

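arm_command(
  series=[
    [10,[-0.1,0,1.5],0],
    [10,[-0.1,0,3],0],
    [10,[-0.1,0,4.5],0],
    [10,[-0.1,0,6],0],
    [10,[-0.1,0,7],0],
    [10,[-0.1,0,7],0],
  ],
)

```text
t: 8.62
eef_pos: [0.5628, -0.0917, 0.2462]
tool_rot: [0.0, 0.96, -0.279, -0.0]
contact_force: [-0.3, -0.6, -4.4]
gripper_width: 0.205
```

```bash
python3 look.py w10
```

```text
8.625 [ 0.56277142 -0.09169854  0.24621214] [-0.25556522 -0.56052013 -4.41845645] [-0.0025728  -0.02312904 -0.00308283]
[-1.03038439e-04  6.46751861e-05 -9.99999993e-01] -32.43078257518449
```

View pics/w10z.png

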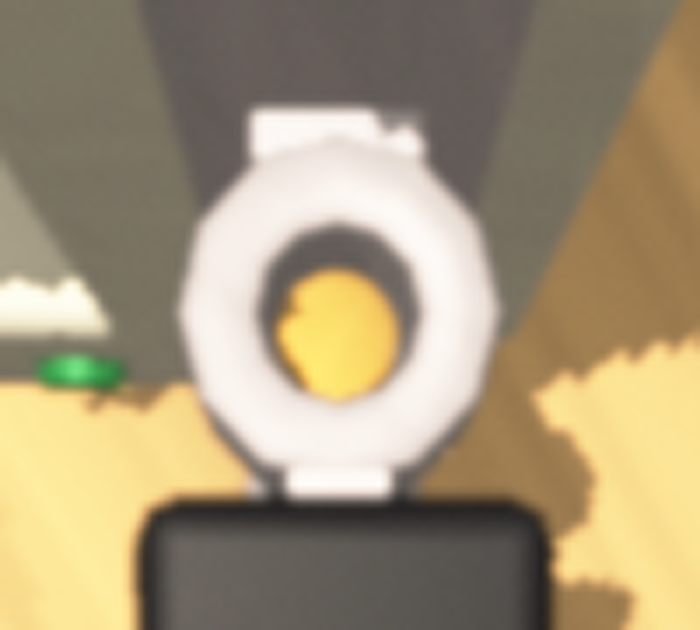

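arm_command(
  series=[
    [10,[0,0,1.5],0],
    [10,[0,0,3],0],
    [10,[0,0,4.5],0],
    [10,[0,0,5.5],0],
    [10,[0,0,6],0],
    [10,[0,0,6.5],0],
    [10,[0,0,6.5],0],
  ],
)

```text
t: 9.55
eef_pos: [0.5628, -0.0917, 0.2398]
tool_rot: [-0.0, 0.96, -0.279, -0.0]
contact_force: [-0.2, 0.3, -5.0]
gripper_width: 0.206
```

```bash
python3 look.py w11
```

```text
9.55 [ 0.56278224 -0.09169224  0.23976975] [-0.24228946  0.30408423 -5.01056635] [ 0.02678092 -0.03202567 -0.0358725 ]
[-5.89059411e-05  1.30139530e-06 -9.99999998e-01] -32.42946228948941
```

Still hanging free, 0.8 mm above the nominal seat; half-millimetre steps now.

arm_command(
  series=[
    [10,[0,0,0.4],0],
    [10,[0,0,0.8],0],
    [10,[0,0,0.8],0],
  ],
)

```text
t: 9.98
eef_pos: [0.5628, -0.0917, 0.239]
tool_rot: [-0.0, 0.96, -0.279, -0.0]
contact_force: [0.5, 0.2, -4.4]
gripper_width: 0.205
```

arm_command(
  series=[
    [10,[0,0,0.3],0],
    [10,[0,0,0.6],0],
    [10,[0,0,0.6],0],
  ],
)

```text
t: 10.35
eef_pos: [0.5629, -0.0919, 0.2387]
tool_rot: [-0.0, 0.96, -0.279, 0.0]
contact_force: [-1.4, -0.9, 0.8]
gripper_width: 0.202
```

arm_command(
  series=[
    [20,[0,0,0],0],
    [28,[0,0,0],0],
    [45,[0,0,0],0],
    [45,[0,0,0],0],
  ],
  squeeze=40,
)

```text
t: 10.85
eef_pos: [0.5629, -0.0917, 0.2384]
tool_rot: [-0.0, 0.96, -0.279, 0.0]
contact_force: [0.6, 0.8, 0.5]
gripper_width: 0.526
```

```bash
python3 look.py w12; python3 -c "
from h import *
crop(read_camera('scene'),200,60,440,260,3,'pics/s12.png')"
```

```text
10.85 [ 0.56290775 -0.09166936  0.23843934] [0.61325012 0.78278597 0.46506811] [ 0.02026044  0.00805885 -0.03830976]
[ 1.69539470e-04 -9.45734263e-05 -9.99999981e-01] -32.425968008403856
```

View pics/w12.png

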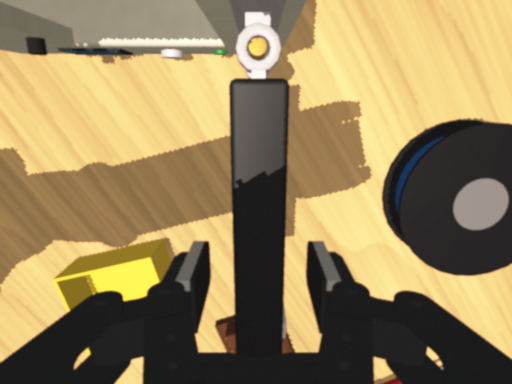

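View pics/s12.png

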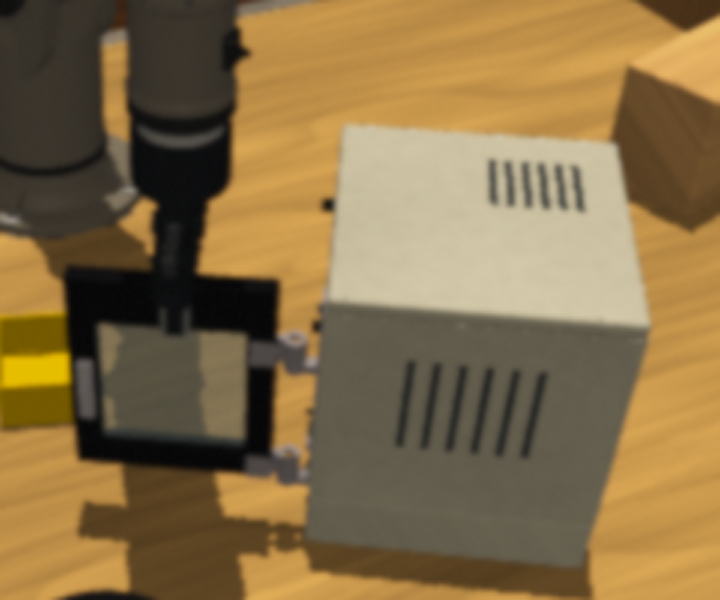

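arm_command(
  series=[
    [45,[0,0,-20],0],
    [45,[0,0,-60],0],
    [45,[10,10,-72],0],
    [0,[30,40,-72],0],
    [0,[42,55,-72],0],
    [0,[42,55,-72],0],
    [0,[42,55,-50],0],
    [0,[42,55,-50],0],
  ],
)

```text
t: 11.95
eef_pos: [0.5678, -0.1592, 0.2866]
tool_rot: [0.0, 0.96, -0.279, -0.002]
contact_force: [0.1, -0.3, -0.3]
gripper_width: 0.001
```

```bash
python3 look.py w13; python3 -c "
from h import *
print(status.get_obs()['q'],status.get_obs()['gripper_width'])
t=cv2.convertScaleAbs(read_camera('top'),alpha=1.6,beta=10); crop(t,130,100,350,265,3.5,'pics/t13.png')"
```

```text
11.95 [ 0.5678405  -0.159152    0.28660622] [ 0.10447437 -0.2645684  -0.25451353] [-0.030621    0.02789576  0.03801454]
[-0.00374256  0.00117128 -0.99999231] -32.36120912463384
[-0.38434773  0.36118841  0.72209773  1.75349031 -0.26144198  1.12753817
 -0.14532413] -0.0017008201458419017
```

View pics/w13.png

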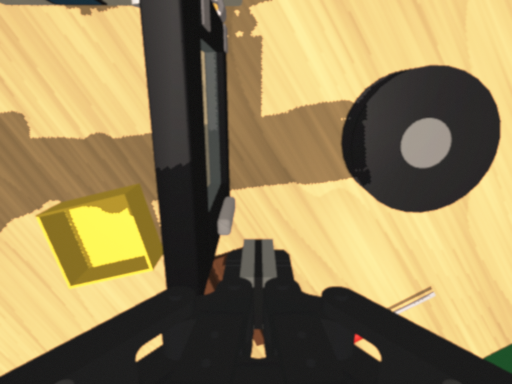

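View pics/t13.png

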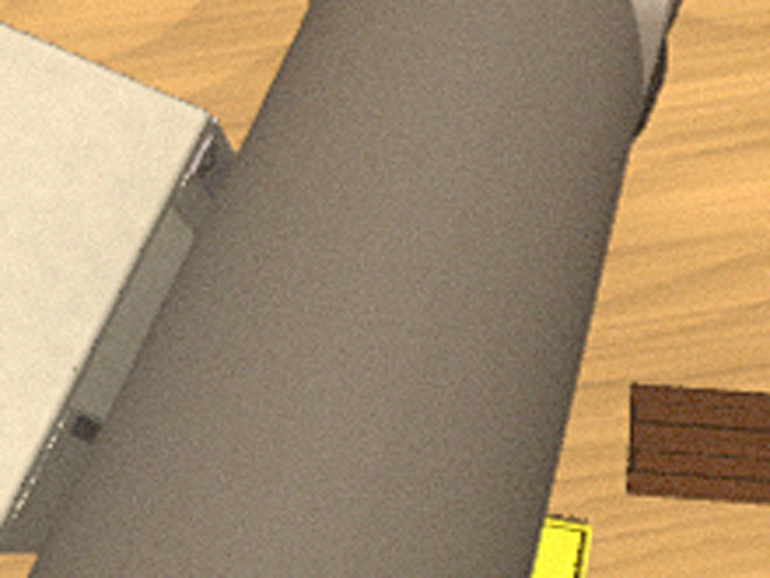

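```bash
cat > arc.py <<'E'
from plan import *
import sys
H=np.array([.6133,-.0107]); 
def wp(phi,r=.15,d=.0235,z=.250):
    a=np.radians(57.6+phi); F=H+r*np.array([-np.sin(a),np.cos(a)])-d*np.array([np.cos(a),np.sin(a)])
    return (F[0],F[1],z,57.6+phi-180)
if __name__=="__main__":
    p,R=tool(); a=np.radians(57.6+90); v=p[:2]-H
    print("r",v@[-np.sin(a),np.cos(a)],"d",-v@[np.cos(a),np.sin(a)])
    for x in rows([wp(float(s)) for s in sys.argv[1:]]): print(x)
E
python3 arc.py 90 85 80 75 70 65 60 55
```

```text
r 0.1498003163835959 d 0.042392389332172195
[[-19, 0, 38], 0.0]
[[-32, 2, 38], 0.088]
[[-45, 2, 38], 0.175]
[[-58, 1, 38], 0.262]
[[-72, -1, 38], 0.35]
[[-84, -4, 38], 0.437]
[[-97, -8, 38], 0.524]
[[-109, -14, 38], 0.611]
```

First lower beside the door and approach the face.

arm_command(
  series=[
    [0,[0,0,20],0],
    [0,[0,0,37],0],
    [0,[-8,0,37],0],
    [0,[-16,0,37],0],
    [0,[-24,1,37],0.03],
    [0,[-32,2,37],0.09],
    [0,[-38,2,37],0.13],
    [0,[-45,2,37],0.175],
  ],
)

```text
t: 13.05
eef_pos: [0.5294, -0.138, 0.252]
tool_rot: [-0.0, 0.932, -0.363, 0.0]
contact_force: [-0.1, 0.5, 0.3]
gripper_width: 0.005
```

```bash
python3 look.py w14; python3 arc.py 75 70 65 60 55 50 45 40 | tail -8
```

```text
13.05 [ 0.52941411 -0.13802842  0.2519963 ] [-0.06107551  0.53660165  0.29352408] [-0.0093529  -0.091383   -0.01387318]
[ 5.86582318e-04 -9.75847452e-04 -9.99999352e-01] -42.61148808321626
[[-13, 1, 2], 0.082]
[[-26, 1, 2], 0.169]
[[-39, 0, 2], 0.257]
[[-52, -1, 2], 0.344]
[[-65, -4, 2], 0.431]
[[-78, -9, 2], 0.518]
[[-90, -14, 2], 0.606]
[[-102, -20, 2], 0.693]
```

View pics/w14.png

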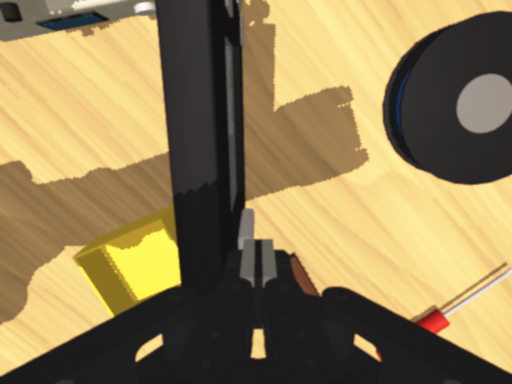

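arm_command(
  series=[
    [0,[-13,1,1],0.08],
    [0,[-26,1,1],0.17],
    [0,[-39,0,1],0.257],
    [0,[-52,-1,1],0.344],
    [0,[-65,-4,1],0.431],
    [0,[-78,-9,1],0.518],
    [0,[-90,-14,1],0.606],
    [0,[-102,-20,1],0.693],
  ],
)

```text
t: 14.1
eef_pos: [0.4678, -0.0543, 0.2508]
tool_rot: [-0.001, 0.753, -0.658, 0.0]
contact_force: [-1.1, -0.7, 0.3]
gripper_width: 0.006
```

```bash
python3 look.py w15; python3 arc.py 37 34 30 26 22 19 16 13 | tail -8; python3 -c "
from h import *
print(status.get_obs()['q'])"
```

```text
14.1 [ 0.46779214 -0.05428334  0.25077518] [-1.0596796  -0.69447616  0.33468999] [-0.08975458 -0.01687143 -0.02751362]
[-6.06090013e-04 -9.76786233e-04 -9.99999339e-01] -82.35033361567498
[[-7, 1, 1], 0.052]
[[-15, 1, 1], 0.104]
[[-25, 2, 1], 0.174]
[[-36, 1, 1], 0.244]
[[-46, 0, 1], 0.313]
[[-54, -2, 1], 0.366]
[[-62, -4, 1], 0.418]
[[-69, -6, 1], 0.47]
[-0.84136619  0.17383642  0.93671119  2.06808915 -0.170864    0.97699094
 -1.25459951]
```

View pics/w15.png

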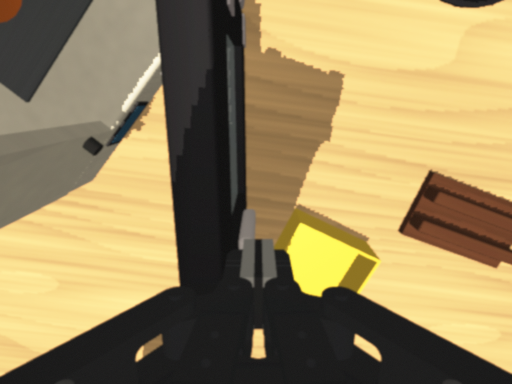

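arm_command(
  series=[
    [0,[-7,1,1],0.052],
    [0,[-15,1,1],0.104],
    [0,[-25,2,1],0.174],
    [0,[-36,1,1],0.244],
    [0,[-46,0,1],0.313],
    [0,[-54,-2,1],0.366],
    [0,[-62,-4,1],0.418],
    [0,[-62,-4,1],0.418],
  ],
)

```text
t: 15.15
eef_pos: [0.4636, 0.0077, 0.2496]
tool_rot: [0.0, -0.602, 0.799, 0.0]
contact_force: [-0.8, 0.1, -0.6]
gripper_width: 0.003
```

```bash
python3 look.py w16; python3 arc.py 14 12 10 8 6 4 2 0 | tail -8; python3 -c "
from h import *
t=cv2.convertScaleAbs(read_camera('top'),alpha=1.6,beta=10); crop(t,100,100,320,265,3.5,'pics/t16.png')"
```

```text
15.15 [0.46362449 0.00766201 0.24960712] [-0.78670458  0.06809278 -0.55086401] [-0.06027641 -0.01625435  0.00383808]
[-4.84720718e-04 -3.22893322e-04 -9.99999830e-01] -105.97721186086315
[[-7, 2, 0], 0.042]
[[-12, 2, 0], 0.077]
[[-17, 3, 0], 0.112]
[[-23, 3, 0], 0.147]
[[-28, 3, 0], 0.182]
[[-33, 3, 0], 0.217]
[[-39, 2, 0], 0.252]
[[-44, 2, 0], 0.286]
```

View pics/w16.png

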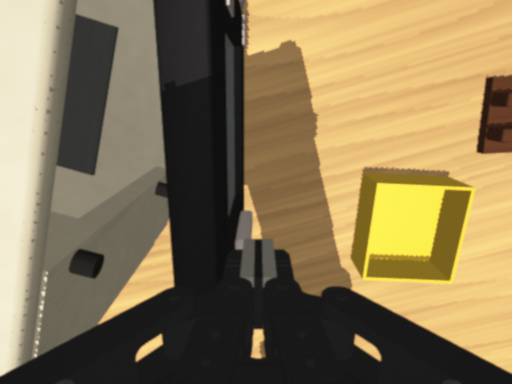

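View pics/t16.png

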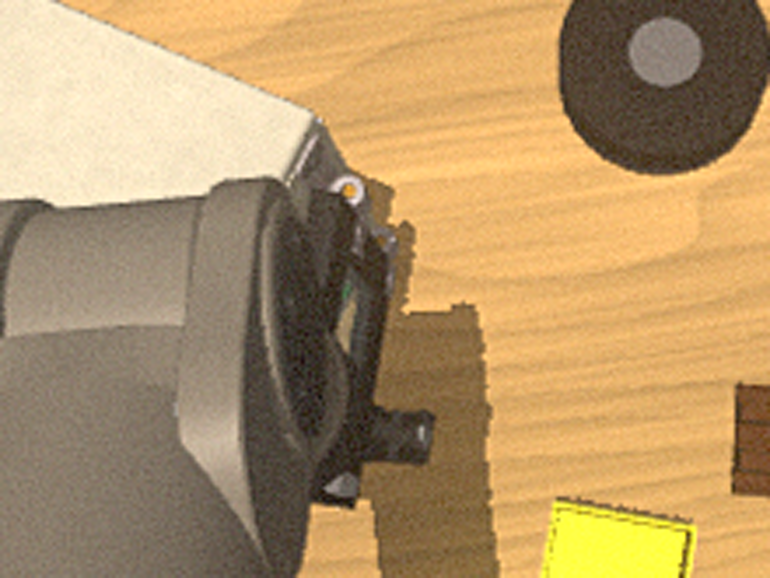

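arm_command(
  series=[
    [0,[-4,1,0],0.025],
    [0,[-8,2,0],0.055],
    [0,[-12,2,0],0.077],
    [0,[-17,3,0],0.112],
    [0,[-20,3,0],0.13],
    [0,[-23,3,0],0.147],
    [0,[-26,3,0],0.17],
    [0,[-26,3,0],0.17],
  ],
)

```text
t: 16.25
eef_pos: [0.4679, 0.0334, 0.2494]
tool_rot: [-0.0, -0.531, 0.847, -0.0]
contact_force: [0.3, -0.3, 0.1]
gripper_width: 0.0
```

```bash
python3 look.py w17; python3 arc.py 5 4 3 2 1 0 -1 -2| tail -8
```

```text
16.25 [0.46788539 0.03339107 0.24937566] [ 0.32822177 -0.26009532  0.08501639] [-0.02330461 -0.02306349 -0.01645642]
[ 1.02693950e-04 -9.91247822e-05 -9.99999990e-01] -115.85375541933996
[[-4, 1, -1], 0.027]
[[-7, 1, -1], 0.045]
[[-10, 1, -1], 0.062]
[[-12, 1, -1], 0.079]
[[-15, 1, -1], 0.097]
[[-18, 2, -1], 0.114]
[[-20, 2, -1], 0.132]
[[-23, 2, -1], 0.149]
```

View pics/w17.png

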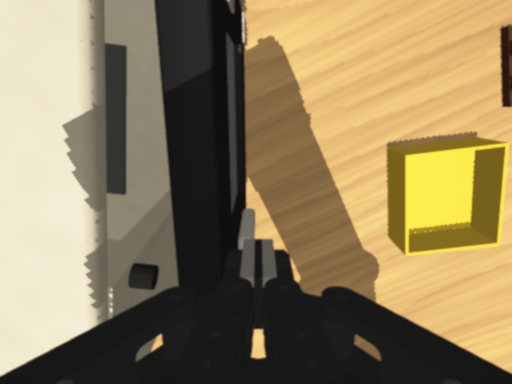

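arm_command(
  series=[
    [0,[-2,1,0],0.014],
    [0,[-4,1,0],0.027],
    [0,[-6,1,0],0.04],
    [0,[-8,1,0],0.05],
    [0,[-10,1,0],0.062],
    [0,[-11,1,0],0.07],
    [0,[-12,1,0],0.079],
    [0,[-12,1,0],0.079],
  ],
)

```text
t: 17.3
eef_pos: [0.4722, 0.0445, 0.2494]
tool_rot: [0.0, -0.497, 0.868, -0.0]
contact_force: [-0.1, -0.6, -0.3]
gripper_width: -0.003
```

```bash
python3 look.py w18; python3 -c "
from h import *
crop(read_camera('scene'),200,60,440,260,3,'pics/s18.png')"
```

```text
17.3 [0.472173   0.0444636  0.24939555] [-0.1310681  -0.61345455 -0.29807651] [0.00662896 0.01693062 0.04995914]
[ 2.33729303e-05 -8.29850525e-05 -9.99999996e-01] -120.38235869026765
```

View pics/w18.png

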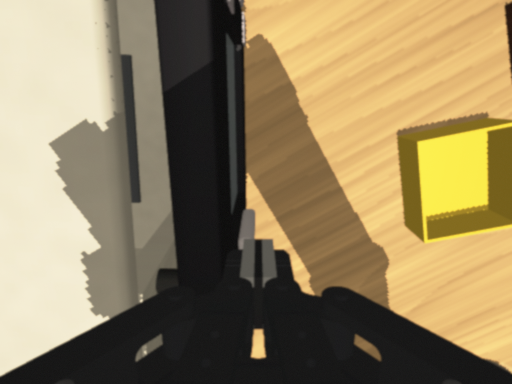

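arm_command(
  series=[
    [0,[-1,0,0],0],
    [0,[-2,0,0],0],
    [0,[-3,0,0],0.01],
    [0,[-4,0,0],0.02],
    [0,[-5,0,0],0.02],
    [0,[-5,0,0],0.02],
  ],
)

```text
t: 18.15
eef_pos: [0.4747, 0.0488, 0.2494]
tool_rot: [-0.0, -0.488, 0.873, -0.0]
contact_force: [0.0, -0.2, -0.1]
gripper_width: 0.003
```

arm_command(
  series=[
    [0,[-1,0,0],0],
    [0,[-2,0,0],0],
    [0,[-3,0,0],0.01],
    [0,[-4,0,0],0.02],
    [0,[-4,0,0],0.02],
  ],
)

```text
t: 18.77
eef_pos: [0.475, 0.0498, 0.2492]
tool_rot: [-0.002, -0.479, 0.878, 0.0]
contact_force: [-8.2, -7.5, 9.1]
gripper_width: 0.004
```

```bash
python3 look.py w19
```

```text
18.775 [0.47500683 0.0497777  0.24916701] [-8.1577805  -7.54236779  9.12292424] [-1.41373396  1.60516213  0.08898034]
[ 0.00418002  0.00259288 -0.9999879 ] -122.78995928392851
```

View pics/w19.png

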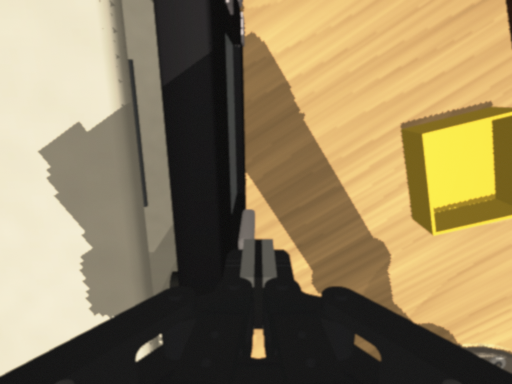

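arm_command(
  series=[
    [0,[2,0,0],0],
    [0,[6,0,0],0],
    [0,[14,0,-10],0],
    [0,[20,0,-50],0],
    [0,[20,0,-90],0],
    [0,[20,20,-110],0],
    [0,[20,20,-110],0],
  ],
)

```text
t: 19.7
eef_pos: [0.4495, 0.0466, 0.361]
tool_rot: [0.003, -0.481, 0.877, 0.002]
contact_force: [0.6, 1.0, -0.0]
gripper_width: 0.0
```

```bash
python3 look.py w20; python3 -c "
from h import *
crop(read_camera('scene'),200,60,440,260,3,'pics/s20.png')"
```

```text
19.7 [0.44954197 0.04662123 0.36099139] [ 0.63529357  1.02509601 -0.00407352] [-0.02344752 -0.00951824  0.01045383]
[-5.99628247e-03  4.49429681e-04 -9.99981921e-01] -122.53899921341359
```

View pics/w20.png

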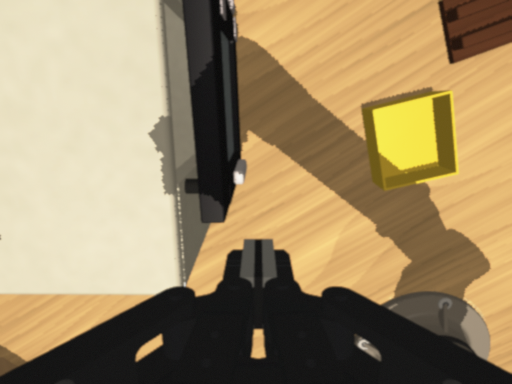

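View pics/s20.png

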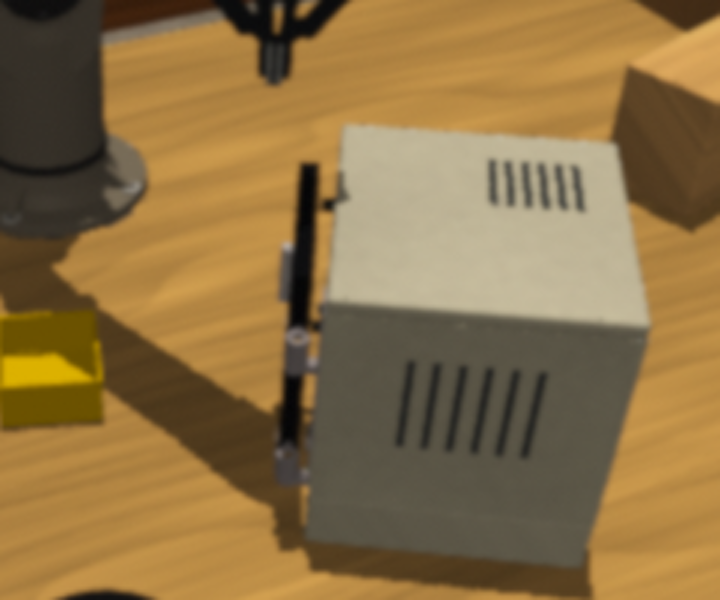

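```bash
python3 - <<'E'
from h import *
im=cv2.imread("pics/w20.png"); crop(im,140,0,280,120,5,"pics/w20a.png"); crop(im,140,120,280,240,5,"pics/w20b.png")
E
```

```text
(no output)
```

View pics/w20a.png

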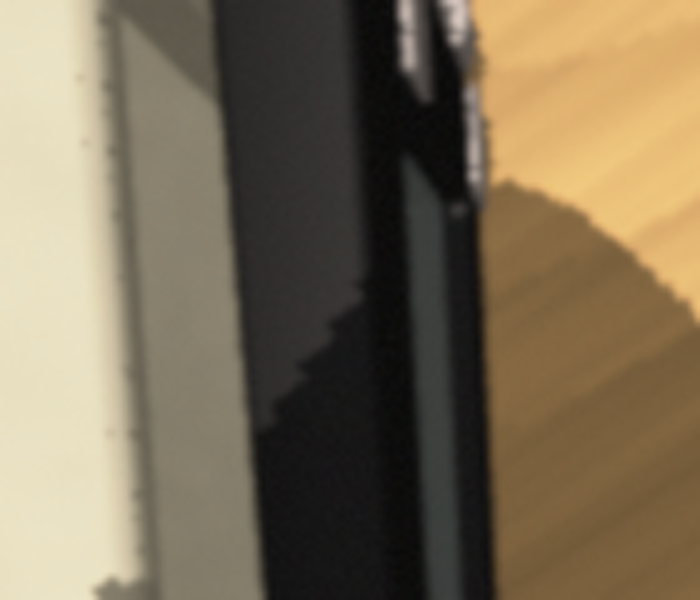

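View pics/w20b.png

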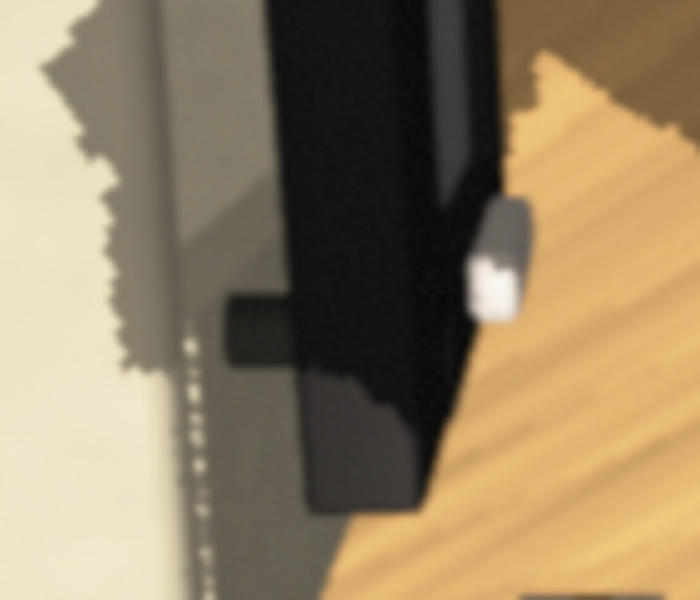

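```bash
python3 - <<'E'
from und import *
m=camera_model("wrist")
a=lambda u,v:((u+.5)/5-.5+140,(v+.5)/5-.5); b=lambda u,v:((u+.5)/5-.5+140,(v+.5)/5-.5+120)
for k in(0,.1,.15):
    g=lambda uv,z:atz(m,und(m,uv,k),z)[:2]
    d1,d2=g(a(215,2),.262),g(b(307,508),.262); o2=g(b(422,508),.262)
    o1=g(a(353,2),.262)
    p1,p2=g(a(112,2),.265),g(b(200,500),.265); q1,q2=g(a(92,2),.268),g(b(182,500),.268)
    ang=lambda s,t:np.degrees(np.arctan2(*(t-s)[::-1]))
    print(k,"door",d1,d2,ang(d1,d2),ang(o1,o2),"printer",ang(p1,p2),ang(q1,q2),"yaw+90=147.6")
    n=np.array([p2[1]-p1[1],p1[0]-p2[0]]); n/=np.linalg.norm(n)
    print("  gaps front line",(d1-p1)@n*1000,(d2-p1)@n*1000,"top line",(d1-q1)@n*1000,(d2-q1)@n*1000,"thick",np.linalg.norm(o2-d2),np.linalg.norm(o1-d1),"len",np.linalg.norm(d1-d2))
E
```

```text
0 door [0.58037159 0.01565417] [0.45953775 0.0882275 ] 149.01078984925965 149.03265398128303 printer 147.79636017155903 147.7161793433853 yaw+90=147.6
  gaps front line -11.518855612017868 -14.506239788492334 top line -13.074422132395053 -16.061806308869517 thick 0.016511961855213666 0.01645829666632172 len 0.1409528482296007
0.1 door [0.5846533  0.01471337] [0.45955925 0.08838936] 149.5034138824402 149.32327851756776 printer 148.47225489813138 148.42382327791086 yaw+90=147.6
  gaps front line -12.06137084669723 -14.674016970761475 top line -13.716451283355461 -16.32909740741972 thick 0.01661910958030167 0.017090976382076097 len 0.1451780760490131
0.15 door [0.5867751  0.01424715] [0.45957   0.0884703] 149.73678695222966 149.46166416064852 printer 148.790631649117 148.75675111343955 yaw+90=147.6
  gaps front line -12.32647414155475 -14.758409259000727 top line -14.030284437730804 -16.462219555176773 thick 0.016672722368968454 0.017406212667630486 len 0.14727598199484895
```

```bash
python3 - <<'E'
from arc import *
for d in(.045,.03,.02):
    for z in (.34,.262):
        x,y,_,_=wp(0,d=d); print(d,z,rows([(x,y,z,-32.4)]))
E
```

```text
0.045 0.34 [[[5, -19, 19], -1.575]]
0.045 0.262 [[[5, -19, 97], -1.575]]
0.03 0.34 [[[-10, -19, 19], -1.575]]
0.03 0.262 [[[-10, -19, 97], -1.575]]
0.02 0.34 [[[-20, -19, 19], -1.575]]
0.02 0.262 [[[-20, -19, 97], -1.575]]
```

arm_command(
  series=[
    [0,[5,-5,10],-0.18],
    [0,[5,-19,19],-0.36],
    [0,[5,-19,19],-0.54],
    [0,[5,-19,19],-0.72],
    [0,[5,-19,19],-0.9],
    [0,[5,-19,19],-1.08],
    [0,[5,-19,19],-1.26],
    [0,[5,-19,19],-1.44],
  ],
)

```text
t: 20.8
eef_pos: [0.4623, 0.0308, 0.3396]
tool_rot: [0.001, 0.94, -0.341, 0.0]
contact_force: [-0.4, 0.4, 0.2]
gripper_width: -0.001
```

```bash
python3 look.py w21;  python3 - <<'E'
from arc import *
for d in(.045,.03,.02):
        x,y,_,_=wp(0,d=d); print(d,rows([(x,y,.262,-32.4)]))
E
```

```text
20.8 [0.4622731  0.0308207  0.33961433] [-0.428194    0.39436476  0.15692097] [-0.01482134  0.00475921  0.00475216]
[ 0.00106151  0.00240456 -0.99999655] -39.90029202706262
0.045 [[[0, -1, 78], -0.124]]
0.03 [[[-2, -16, 78], -0.124]]
0.02 [[[-3, -26, 78], -0.124]]
```

View pics/w21.png

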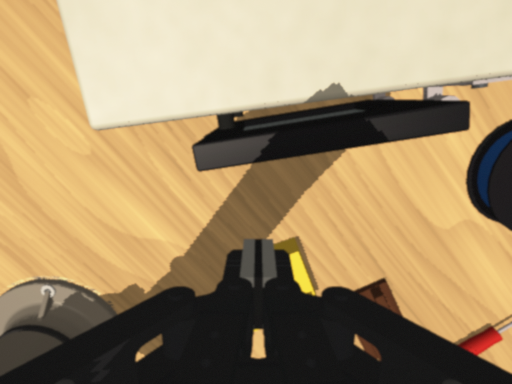

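arm_command(
  series=[
    [0,[0,0,20],-0.124],
    [0,[0,0,60],-0.124],
    [0,[0,-1,78],-0.124],
    [0,[-1,-8,78],-0.124],
    [0,[-2,-14,78],-0.124],
    [0,[-2,-18,78],-0.124],
    [0,[-2,-20,78],-0.124],
    [0,[-2,-20,78],-0.124],
  ],
)

```text
t: 21.85
eef_pos: [0.474, 0.0484, 0.2627]
tool_rot: [-0.0, 0.959, -0.284, 0.0]
contact_force: [0.3, -0.3, -0.2]
gripper_width: -0.004
```

```bash
python3 look.py w22
```

```text
21.85 [0.47396688 0.04837947 0.26272104] [ 0.29751821 -0.27498749 -0.20974552] [-0.04689839 -0.01356903  0.0257369 ]
[ 8.58749867e-05 -8.35710442e-04 -9.99999647e-01] -33.046994392615986
```

View pics/w22.png

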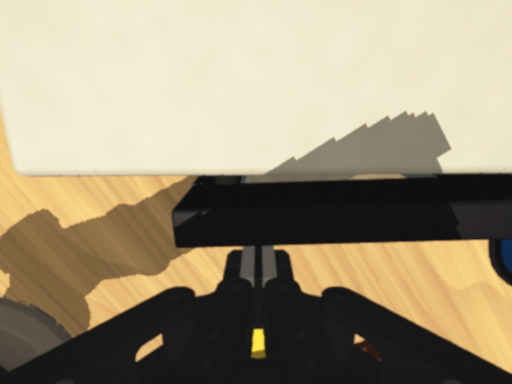

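arm_command(
  series=[
    [0,[0,-1,0],0],
    [0,[0,-2,0],0],
    [0,[0,-3,0],0],
    [0,[0,-4,0],0],
    [0,[0,-4,0],0],
  ],
)

```text
t: 22.52
eef_pos: [0.476, 0.0516, 0.2624]
tool_rot: [0.0, 0.959, -0.284, -0.0]
contact_force: [-0.3, 0.8, 0.2]
gripper_width: 0.001
```

arm_command(
  series=[
    [0,[0,-1,0],0],
    [0,[0,-2,0],0],
    [0,[0,-3,0],0],
    [0,[0,-3,0],0],
  ],
)

```text
t: 23.02
eef_pos: [0.4763, 0.0521, 0.2622]
tool_rot: [0.001, 0.958, -0.285, -0.001]
contact_force: [-6.3, -6.5, 7.2]
gripper_width: 0.002
```

```bash
python3 look.py w23
```

```text
23.025 [0.47632723 0.05213267 0.26224187] [-6.29478057 -6.50837723  7.15196448] [-1.24976451  1.301864    0.05638194]
[-0.00168909  0.00336104 -0.99999293] -33.1548225063036
```

View pics/w23.png

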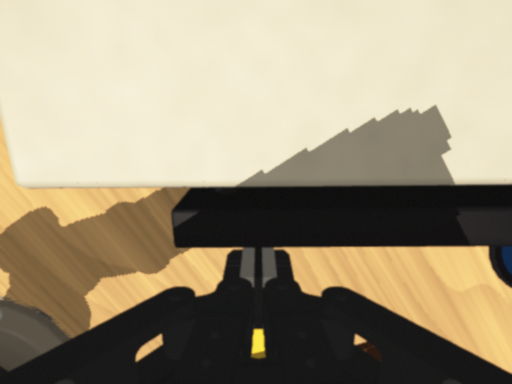

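arm_command(
  series=[
    [0,[0,1,0],0],
    [0,[0,2,0],0],
    [0,[0,3,0],0],
    [0,[0,6,0],0],
    [0,[0,15,0],0],
    [0,[0,25,-20],0],
    [0,[0,30,-70],0],
    [0,[0,30,-95],0],
  ],
)

```text
t: 24.08
eef_pos: [0.4615, 0.0282, 0.3579]
tool_rot: [0.0, 0.958, -0.285, 0.0]
contact_force: [0.1, 1.1, 0.1]
gripper_width: 0.001
```

```bash
python3 look.py w24; python3 - <<'E'
from h import *
im=cv2.imread("pics/w24.png"); crop(im,80,60,480,300,1.9,"pics/w24a.png")
s=read_camera('scene'); crop(s,280,90,350,240,4,'pics/s24.png'); t=cv2.convertScaleAbs(read_camera('top'),alpha=1.6,beta=10); crop(t,100,100,320,265,3.5,'pics/t24.png')
E
```

```text
24.075 [0.46145871 0.02819434 0.35790301] [0.06389113 1.13793125 0.12659153] [ 0.0960192  -0.03604112 -0.02547356]
[ 4.53794603e-04  4.89134121e-04 -9.99999777e-01] -33.129377419267406
```

View pics/w24a.png

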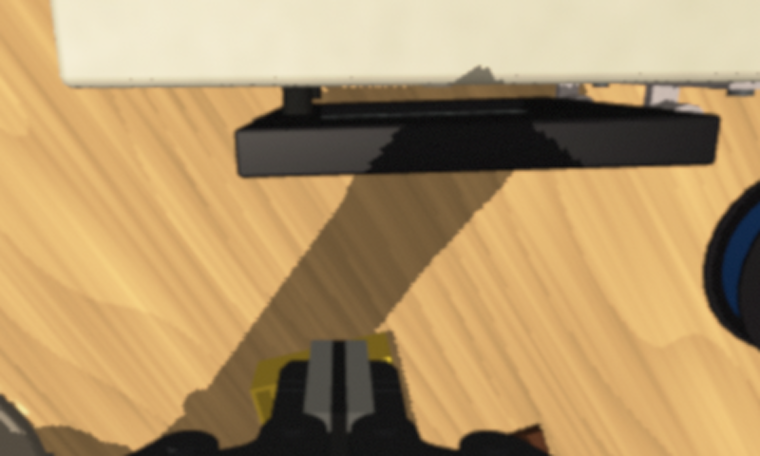

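View pics/s24.png

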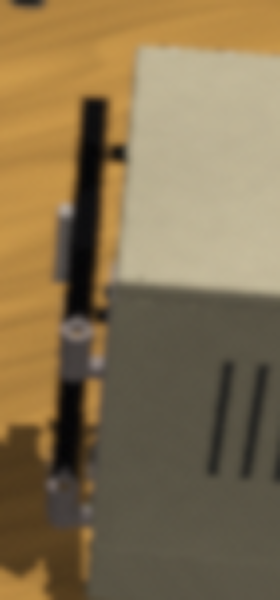

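View pics/t24.png

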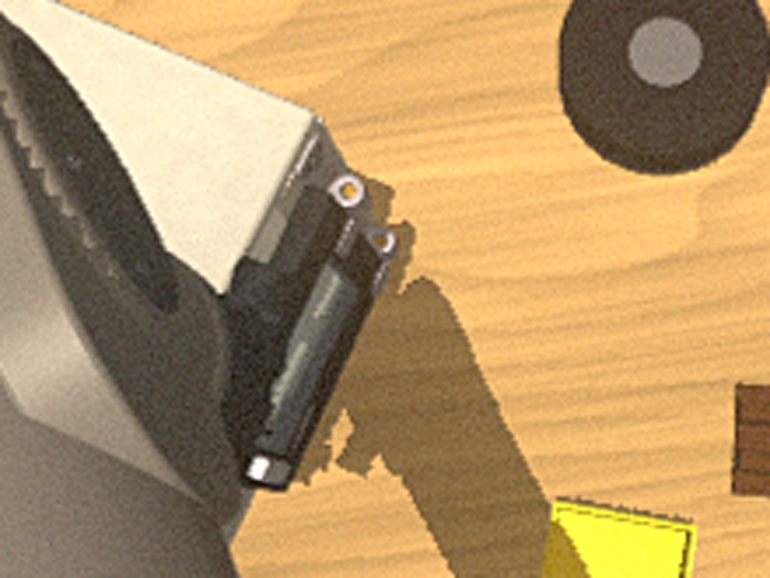

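```bash
python3 - <<'E'
from h import *
im=cv2.imread("pics/w24.png"); crop(im,90,80,290,180,4,"pics/w24b.png"); crop(im,280,80,480,180,4,"pics/w24c.png")
E
```

```text
(no output)
```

View pics/w24b.png

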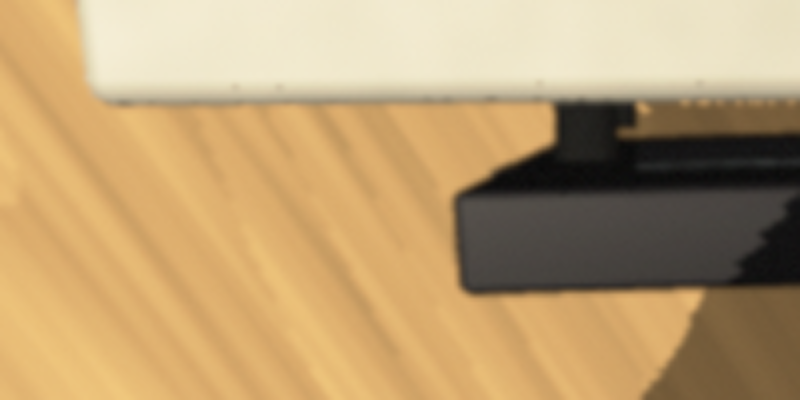

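View pics/w24c.png

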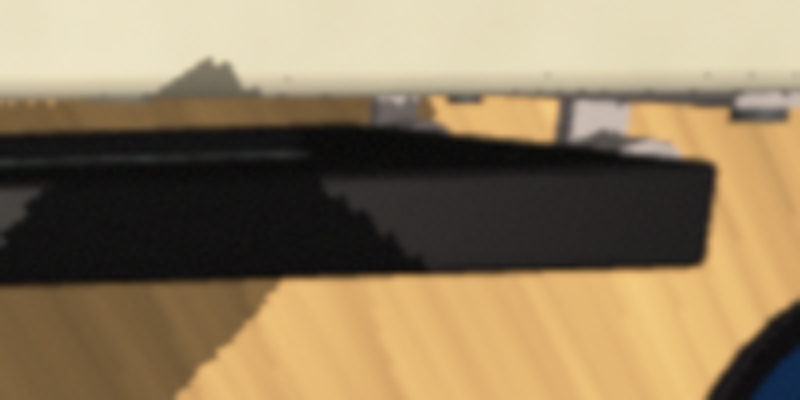

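```bash
python3 - <<'E'
from und import *
m=camera_model("wrist")
b=lambda u,v:((u+.5)/4-.5+90,(v+.5)/4-.5+80); c=lambda u,v:((u+.5)/4-.5+280,(v+.5)/4-.5+80)
for k in(-.05,0,.1,.15):
    g=lambda uv,z:atz(m,und(m,uv,k),z)[:2]
    ang=lambda s,t:np.degrees(np.arctan2(*(t-s)[::-1]))
    di=g(c(712,166),.262),g(b(458,197),.262); do=g(c(704,265),.262),g(b(466,292),.262)
    P=g(c(790,104),.266),g(b(105,103),.266)
    n=np.array([P[1][1]-P[0][1],P[0][0]-P[1][0]]); n/=np.linalg.norm(n)
    print(k,"inner",ang(*di),"outer",ang(*do),"printer",ang(*P),"inner gaps",[((x-P[0])@n*1000).round(1) for x in di],"outer",[((x-P[0])@n*1000).round(1) for x in do],"len",np.linalg.norm(di[0]-di[1]),np.linalg.norm(P[0]-P[1]))
E
```

```text
-0.05 inner 148.45834306306432 outer 148.39760089195386 printer 146.7762604331259 inner gaps [np.float64(-9.5), np.float64(-14.3)] outer [np.float64(-25.2), np.float64(-29.9)] len 0.16349763528448513 0.22496476318289638
0 inner 148.72492228796438 outer 148.5719914658889 printer 146.95395693308149 inner gaps [np.float64(-9.9), np.float64(-15.0)] outer [np.float64(-26.0), np.float64(-30.7)] len 0.16616201593833088 0.22933061841182428
0.1 inner 149.23094572612828 outer 148.9048331522974 printer 147.28690895356982 inner gaps [np.float64(-10.6), np.float64(-16.5)] outer [np.float64(-27.5), np.float64(-32.4)] len 0.171480897344629 0.23802483393804963
0.15 inner 149.47126395746787 outer 149.0637540095238 printer 147.44303670014995 inner gaps [np.float64(-11.0), np.float64(-17.2)] outer [np.float64(-28.2), np.float64(-33.2)] len 0.174135078403365 0.24235305867906934
```

```bash
python3 - <<'E'
from h import *
a=cv2.imread("pics/w22.png");b=cv2.imread("pics/w23.png")
for n,im in(("22",a),("23",b)):
    g=cv2.cvtColor(im,cv2.COLOR_BGR2GRAY).astype(float)
    for u in(60,120,180,200,220,290,320,350,400,440,470):
        col=g[:,u]
        d=np.diff(cv2.GaussianBlur(col.reshape(-1,1),(1,3),0).ravel())
        pe=150+np.argmin(d[150:205]); oe=225+np.argmax(d[225:262])
        print(n,u,"printer/dark edge",pe,"outer edge",oe,round(d[oe]))
E
```

```text
22 60 printer/dark edge 174 outer edge 258 2
22 120 printer/dark edge 203 outer edge 246 2
22 180 printer/dark edge 180 outer edge 247 32
22 200 printer/dark edge 174 outer edge 246 58
22 220 printer/dark edge 174 outer edge 246 60
22 290 printer/dark edge 157 outer edge 244 58
22 320 printer/dark edge 180 outer edge 243 55
22 350 printer/dark edge 179 outer edge 242 58
22 400 printer/dark edge 177 outer edge 241 63
22 440 printer/dark edge 173 outer edge 240 63
22 470 printer/dark edge 172 outer edge 239 58
23 60 printer/dark edge 185 outer edge 241 2
23 120 printer/dark edge 202 outer edge 246 2
23 180 printer/dark edge 186 outer edge 247 34
23 200 printer/dark edge 186 outer edge 247 58
23 220 printer/dark edge 186 outer edge 247 56
23 290 printer/dark edge 157 outer edge 246 56
23 320 printer/dark edge 185 outer edge 246 54
23 350 printer/dark edge 185 outer edge 246 62
23 400 printer/dark edge 185 outer edge 246 59
23 440 printer/dark edge 184 outer edge 245 58
23 470 printer/dark edge 184 outer edge 245 55
```

```bash
python3 - <<'E'
from plan import *
e=np.array([.534,.845])
for s in(.025,.008,.002,0):
    x,y=np.array([.4761,.0518])-s*e; print(s,rows([(x,y,.2625,-33.1)]))
E
```

```text
0.025 [[[0, -1, 96], 0.002]]
0.008 [[[0, -18, 96], 0.002]]
0.002 [[[0, -24, 96], 0.002]]
0 [[[0, -26, 96], 0.002]]
```

arm_command(
  series=[
    [0,[0,0,40],0],
    [0,[0,0,90],0],
    [0,[0,0,96],0],
    [0,[0,-8,96],0],
    [0,[0,-16,96],0],
    [0,[0,-20,96],0],
    [0,[0,-22,96],0],
    [0,[0,-23,96],0],
  ],
)

```text
t: 25.22
eef_pos: [0.454, 0.0461, 0.2741]
tool_rot: [-0.003, 0.959, -0.285, 0.008]
contact_force: [0.4, 0.2, 0.7]
gripper_width: -0.0
```

arm_command(
  series=[
    [0,[0,-0.4,0],0],
    [0,[0,-0.8,0],0],
    [0,[0,-1.2,0],0],
    [0,[0,-1.5,0],0],
    [0,[0,-1.5,0],0],
  ],
)

```text
t: 25.85
eef_pos: [0.454, 0.0474, 0.2743]
tool_rot: [-0.003, 0.959, -0.284, 0.008]
contact_force: [-0.2, 0.5, 0.3]
gripper_width: 0.001
```

```bash
python3 look.py w25; python3 - <<'E'
from plan import *
print(status.get_obs()['q'].round(3)); p,R=tool(); print(R)
E
```

```text
25.85 [0.45404959 0.04739498 0.27432341] [-0.23776494  0.52495027  0.31736786] [-0.04863563  0.0094326   0.04046416]
[ 0.01359972 -0.01098919 -0.99984713] -33.06079684505962
[-1.868 -0.336  1.454  2.086  0.381  1.109 -1.168]
[[ 0.83795002 -0.54546949  0.01740099]
 [-0.545577   -0.83805884  0.00176584]
 [ 0.01361984 -0.01097327 -0.99984703]]
```

View pics/w25.png

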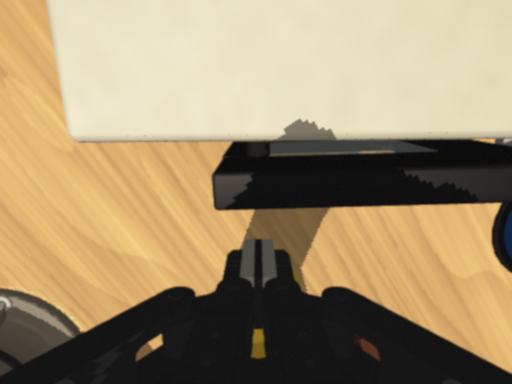

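arm_command(
  series=[
    [0,[0,4,-10],0],
    [0,[0,10,-50],0],
    [0,[20,10,-85],0],
    [0,[70,10,-85],0],
    [0,[120,10,-85],0],
    [0,[120,10,-85],0],
  ],
)

```text
t: 26.65
eef_pos: [0.5138, -0.0258, 0.3741]
tool_rot: [-0.007, 0.958, -0.285, 0.023]
contact_force: [-0.8, -0.5, 0.3]
gripper_width: -0.003
```

```bash
python3 - <<'E'
from plan import *
print(status.get_obs()['q'].round(3)); p,R=tool(); print(p,R[2],np.degrees(np.arctan2(R[1,0],R[0,0])))
E
```

```text
[-1.754 -0.337  1.455  1.847  0.361  1.303 -0.968]
[ 0.51382507 -0.025803    0.37414891] [ 0.03993296 -0.02697079 -0.99883829] -33.195057971007856
```

arm_command(
  series=[
    [0,[-30,5,0],0.18],
    [0,[-60,10,0],0.36],
    [0,[-60,10,0],0.54],
    [0,[-60,10,0],0.72],
    [0,[-60,10,0],0.9],
  ],
)

```text
t: 27.28
eef_pos: [0.4566, -0.0007, 0.3701]
tool_rot: [-0.015, 0.737, -0.676, 0.017]
contact_force: [0.4, 0.2, -0.9]
gripper_width: -0.0
```

```bash
cat > st.py <<'E'
from plan import *
o=status.get_obs(); p,R=tool(o); print(o['t'],o['q'].round(3),p,R[2].round(4),np.degrees(np.arctan2(R[1,0],R[0,0])))
E
python3 st.py
```

```text
27.275 [-1.236 -0.161  1.01   1.956  0.156  1.232 -1.762] [ 0.45660615 -0.00065577  0.37007351] [ 0.0042 -0.0448 -0.999 ] -85.04194130164517
```

```bash
python3 - <<'E'
from arc import *
e=np.array([.534,.845])
for s in(.025,.008,.003,0):
    x,y=np.array([.4747,.0490])-s*e; print(s,rows([(x,y,.37,-122.4),(x,y,.252,-122.4)]))
E
```

```text
0.025 [[[-28, -7, 0], 0.652], [[-29, -2, 118], 0.652]]
0.008 [[[-42, -17, 1], 0.652], [[-42, -12, 119], 0.652]]
0.003 [[[-46, -20, 1], 0.652], [[-46, -15, 119], 0.652]]
0 [[[-48, -22, 1], 0.652], [[-48, -17, 119], 0.652]]
```

arm_command(
  series=[
    [0,[-10,0,0],0.18],
    [0,[-25,-5,0],0.36],
    [0,[-28,-6,0],0.54],
    [0,[-28,-7,0],0.652],
    [0,[-28,-4,50],0.652],
    [0,[-29,-2,105],0.652],
    [0,[-29,-2,118],0.652],
    [0,[-29,-2,118],0.652],
  ],
)

```text
t: 28.28
eef_pos: [0.462, 0.0284, 0.253]
tool_rot: [0.02, -0.484, 0.875, -0.012]
contact_force: [0.3, -0.8, 0.2]
gripper_width: 0.0
```

```bash
python3 st.py; python3 look.py w26; python3 - <<'E'
from arc import *
e=np.array([.534,.845])
for s in(.012,.006,.003,0):
    x,y=np.array([.4747,.0490])-s*e; print(s,rows([(x,y,.252,-122.4)]))
E
```

```text
28.275 [-1.108  0.111  0.996  2.11  -0.108  0.928 -2.184] [0.46198864 0.02842196 0.25302785] [-0.023  -0.0391 -0.999 ] -122.00762354087982
28.275 [0.46198864 0.02842196 0.25302785] [ 0.3211498  -0.84659277  0.19720606] [-0.07005148  0.06230295 -0.00550876]
[-0.022994   -0.03908422 -0.99897132] -122.00762354087982
0.012 [[[-12, 1, 2], 0.007]]
0.006 [[[-18, 1, 2], 0.007]]
0.003 [[[-21, 1, 3], 0.007]]
0 [[[-24, 1, 3], 0.007]]
```

View pics/w26.png

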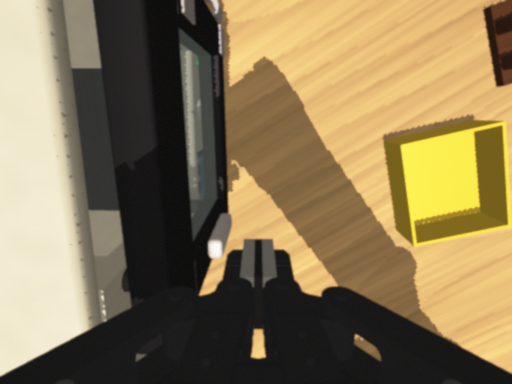

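arm_command(
  series=[
    [0,[-5,0,0],0],
    [0,[-10,1,0],0],
    [0,[-14,1,0],0],
    [0,[-17,1,0],0],
    [0,[-19,1,0],0],
    [0,[-20,1,0],0],
    [0,[-21,1,0],0],
    [0,[-21,1,0],0],
  ],
)

```text
t: 29.32
eef_pos: [0.4723, 0.0469, 0.2534]
tool_rot: [0.02, -0.485, 0.874, -0.011]
contact_force: [-0.1, -0.8, 0.8]
gripper_width: -0.001
```

arm_command(
  series=[
    [0,[-0.5,0,0],0],
    [0,[-1,0,0],0],
    [0,[-1.5,0,0],0],
    [0,[-1.5,0,0],0],
  ],
)

```text
t: 29.82
eef_pos: [0.4731, 0.0482, 0.2534]
tool_rot: [0.02, -0.485, 0.874, -0.011]
contact_force: [-0.4, 0.3, -0.1]
gripper_width: -0.004
```

arm_command(
  series=[
    [0,[-0.5,0,0],0],
    [0,[-1,0,0],0],
    [0,[-1.5,0,0],0],
    [0,[-1.5,0,0],0],
  ],
)

```text
t: 30.32
eef_pos: [0.4739, 0.0495, 0.2535]
tool_rot: [0.02, -0.485, 0.874, -0.011]
contact_force: [-1.0, -0.1, 0.3]
gripper_width: -0.0
```

arm_command(
  series=[
    [0,[-0.5,0,0],0],
    [0,[-1,0,0],0],
    [0,[-1,0,0],0],
  ],
)

```text
t: 30.7
eef_pos: [0.4743, 0.05, 0.2535]
tool_rot: [0.02, -0.485, 0.874, -0.011]
contact_force: [-0.7, -1.9, 1.9]
gripper_width: 0.007
```

```bash
python3 look.py w27
```

```text
30.7 [0.47425447 0.05002365 0.25347268] [-0.66613525 -1.9306297   1.85730645] [-0.19357006  0.32123748 -0.01055574]
[-0.02441183 -0.03911052 -0.99893665] -121.97594962725994
```

View pics/w27.png

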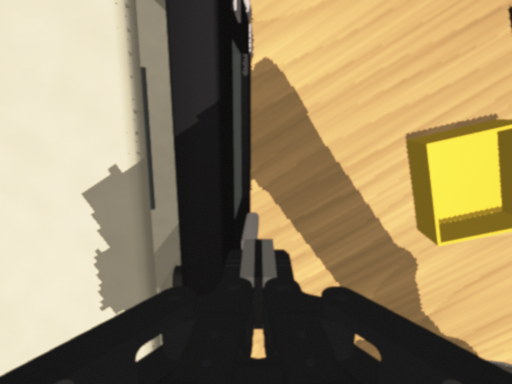

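Light touch (~2 N) on the stops. Now retract very slowly.

arm_command(
  series=[
    [0,[0,0,0],0],
    [0,[0.1,0,0],0],
    [0,[0.2,0,0],0],
    [0,[0.3,0,0],0],
    [0,[0.4,0,0],0],
    [0,[0.5,0,0],0],
    [0,[0.7,0,0],0],
    [0,[0.9,0,0],0],
  ],
)

```text
t: 31.75
eef_pos: [0.4742, 0.0498, 0.2536]
tool_rot: [0.021, -0.485, 0.874, -0.011]
contact_force: [0.3, -0.0, 0.1]
gripper_width: 0.0
```

arm_command(
  series=[
    [0,[0.2,0,0],0],
    [0,[0.5,0,0],0],
    [0,[1,0,0],0],
    [0,[2,0,0],0],
    [0,[4,0,0],0],
    [0,[8,0,0],0],
    [0,[14,0,0],0],
    [0,[22,0,0],0],
  ],
)

```text
t: 32.75
eef_pos: [0.462, 0.0304, 0.2529]
tool_rot: [0.02, -0.485, 0.874, -0.011]
contact_force: [0.1, 0.0, 0.2]
gripper_width: 0.004
```

```bash
python3 look.py w28
```

```text
32.75 [0.4620414  0.03041388 0.25293648] [0.09661934 0.03202449 0.19618936] [0.01209385 0.01039299 0.05157463]
[-0.02493125 -0.03938824 -0.99891291] -121.96126334483722
```

View pics/w28.png

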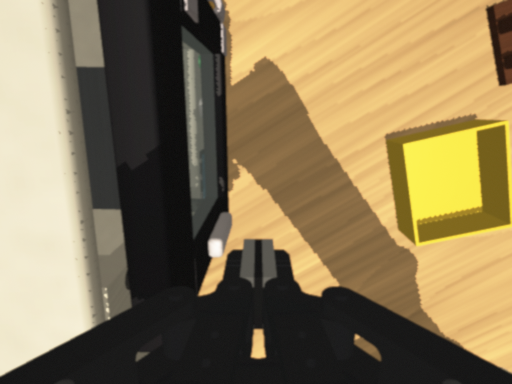

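```bash
python3 - <<'E'
from h import *
for n in("26","28"):
    im=cv2.imread(f"pics/w{n}.png"); crop(im,30,0,250,290,2.6,f"pics/w{n}q.png")
a=cv2.imread("pics/w26q.png");b=cv2.imread("pics/w28q.png")
ab=np.hstack([a,b]); cv2.imwrite("pics/cmp.png",cv2.resize(ab,None,fx=.69,fy=.69,interpolation=cv2.INTER_AREA))
E
```

```text
(no output)
```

View pics/cmp.png

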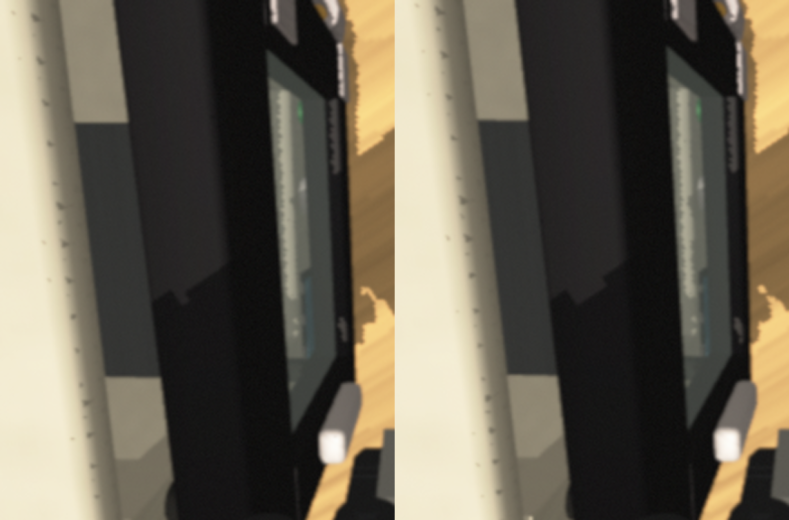

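arm_command(
  series=[
    [0,[5,0,-50],0],
    [0,[5,0,-100],0],
    [0,[0,15,-108],0],
    [0,[0,15,-108],0],
    [0,[0,15,-108],0],
  ],
)

```text
t: 33.42
eef_pos: [0.4443, 0.0382, 0.3595]
tool_rot: [0.02, -0.485, 0.874, -0.011]
contact_force: [0.6, -0.7, -1.1]
gripper_width: -0.001
```

```bash
python3 st.py; python3 look.py w29; python3 - <<'E'
from h import *
im=cv2.imread("pics/w29.png"); crop(im,120,0,280,240,2.5,"pics/w29a.png")
E
```

```text
33.425 [-1.232 -0.157  0.919  1.99   0.149  1.207 -2.495] [0.44432663 0.03818581 0.35948782] [-0.0239 -0.0389 -0.999 ] -121.97476309139573
33.425 [0.44432663 0.03818581 0.35948782] [ 0.63440304 -0.6891769  -1.05377113] [ 0.03216277  0.09851426 -0.00116149]
[-0.02392263 -0.03885055 -0.99895863] -121.97476309139573
```

View pics/w29a.png

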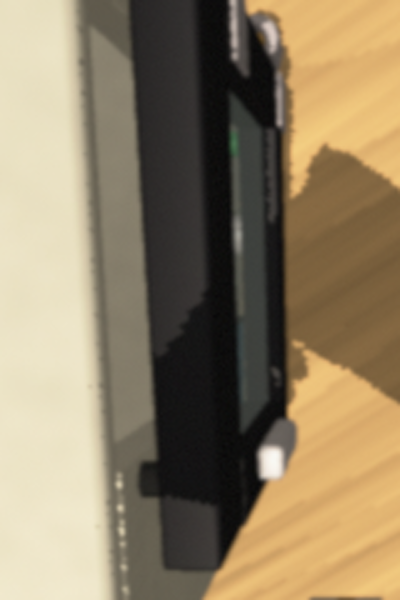

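```bash
python3 - <<'E'
from und import *
m=camera_model("wrist")
im=cv2.imread("pics/w29.png"); g=cv2.cvtColor(im,cv2.COLOR_BGR2GRAY).astype(float)
# per-row edges: printer roof->front (drop), front->door (drop)
pr=[];dr=[];ro=[]
for v in range(3,170,6):
    row=cv2.GaussianBlur(g[v:v+1],(3,1),0).ravel(); d=np.diff(row)
    i=140+np.argmin(d[140:170]); j=i+6+np.argmin(d[i+6:i+45]); pr.append((i+.5,v)); dr.append((j+.5,v))
print(pr[::6],dr[::6])
for k in(0,.1):
    G=lambda L,z:np.array([atz(m,und(m,uv,k),z)[:2] for uv in L])
    for nm,L,z in(("printer",pr,.266),("door",dr,.262)):
        P=G(L,z); vx,vy,x0,y0=cv2.fitLine(P.astype(np.float32),cv2.DIST_HUBER,0,1e-4,1e-4).ravel(); print(k,nm,np.degrees(np.arctan2(vy,vx))%180)
        if nm=="printer": n=np.array([-vy,vx]);o=np.array([x0,y0])
        else: print("   gaps mm hinge end..free end",((P-o)@n*1000).round(1)[[0,7,14,21,27]])
E
```

```text
[(np.float64(149.5), 3), (np.float64(152.5), 39), (np.float64(154.5), 75), (np.float64(156.5), 111), (np.float64(159.5), 147)] [(np.float64(171.5), 3), (np.float64(173.5), 39), (np.float64(175.5), 75), (np.float64(177.5), 111), (np.float64(180.5), 147)]
0 printer 147.31631
0 door 148.30748
   gaps mm hinge end..free end [-12.  -12.  -12.6 -13.3 -13.5]
0.1 printer 148.40462
0.1 door 149.15573
   gaps mm hinge end..free end [-12.4 -12.5 -13.2 -13.7 -13.6]
```

```bash
python3 - <<'E'
from h import *
s=read_camera('scene'); cv2.imwrite("pics/s29full.png",s); crop(s,280,90,350,240,4,'pics/s29.png')
a=cv2.imread("pics/s24.png"); b=cv2.imread("pics/s29.png"); cv2.imwrite("pics/scmp.png",np.hstack([a,b]))
t=cv2.convertScaleAbs(read_camera('top'),alpha=1.6,beta=10); crop(t,100,100,320,265,3.5,'pics/t29.png')
E
```

```text
(no output)
```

View pics/scmp.png

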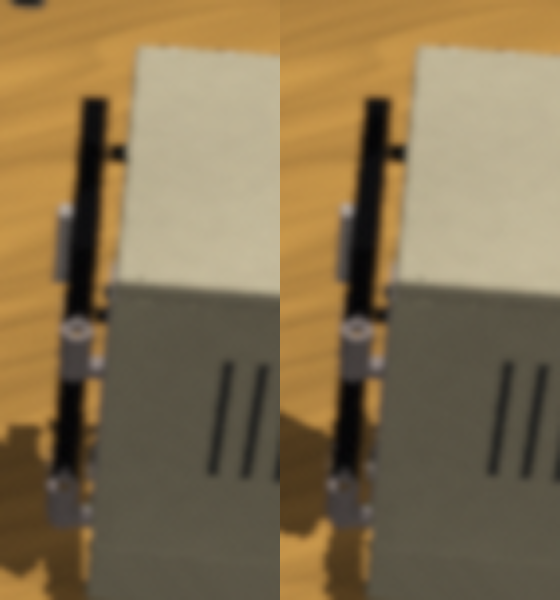

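View pics/t29.png

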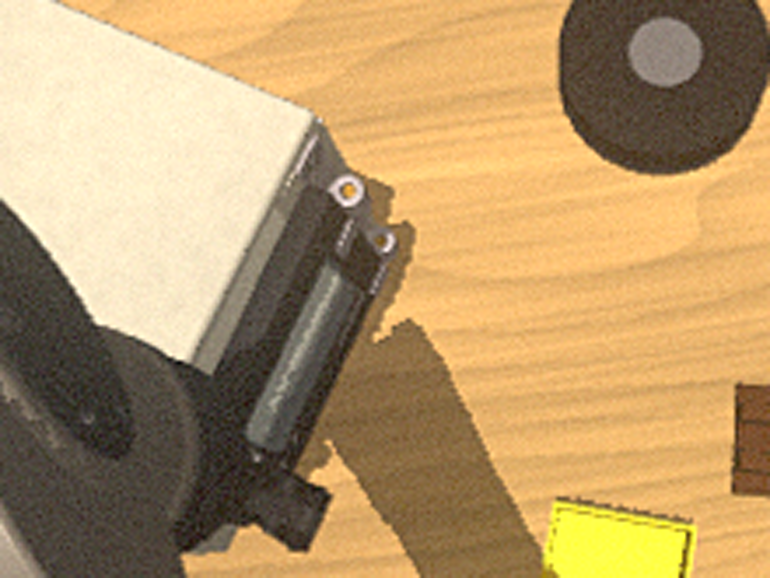

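```bash
cat > ang.py <<'E'
from und import *
# camera in tool frame
p,R=tool(); m=camera_model("wrist"); Rc=np.array(m['R'])@R; tc=np.array(m['R'])@p+m['t']
def model(p,z,yaw):
    z=np.array(z); # R[2] row given: z comps of tool axes
    c=np.radians(yaw)
    # rebuild R from third row and yaw of x axis
    xx=np.array([np.cos(c)*np.sqrt(1-z[0]**2),np.sin(c)*np.sqrt(1-z[0]**2),z[0]])
    # find y axis with z comp z[1], orthogonal to xx, tool z down
    from scipy.optimize import least_squares
    f=lambda a:[Rot.from_rotvec(a[0]*xx).apply(y0)[2]-z[1]]
    y0=np.cross([0,0,-1],xx); y0/=np.linalg.norm(y0)
    a=least_squares(f,[0]).x; y=Rot.from_rotvec(a[0]*xx).apply(y0)
    Rt=np.stack([xx,y,np.cross(xx,y)],1)
    mm=dict(m); mm['R']=Rc@Rt.T; mm['t']=tc-mm['R']@np.array(p); return mm
def run(n,mm,lo,hi,vs,off=(6,60)):
    g=cv2.cvtColor(cv2.imread(f"pics/{n}.png"),cv2.COLOR_BGR2GRAY).astype(float)
    pr=[];dr=[]
    for v in vs:
        row=cv2.GaussianBlur(g[v-1:v+2].mean(0)[None],(3,1),0).ravel(); d=np.diff(row)
        # roof: last pixel > 200 bright ; door: first < 60
        j=lo+np.argmax(row[lo:hi]<55); roof=lo-0
        k=j-1
        i=lo+np.where(row[lo:j]>190)[0].max() if (row[lo:j]>190).any() else None
        if i is None: continue
        pr.append((i,v)); dr.append((j,v))
    print(n,pr[::6],dr[::6])
    for k in(0,.1):
        G=lambda L,z:np.array([atz(mm,und(mm,uv,k),z)[:2] for uv in L]); A=[]
        for L,z in((pr,.268),(dr,.262)):
            P=G(L,z); vx,vy,x0,y0=cv2.fitLine(P.astype(np.float32),cv2.DIST_HUBER,0,1e-4,1e-4).ravel(); A.append(np.degrees(np.arctan2(vy,vx))%180)
            if len(A)==1: n_=np.array([-vy,vx]);o=np.array([x0,y0])
        gp=((P-o)@n_*1000).round(1); print(k,A,"diff",A[1]-A[0],gp[[0,len(gp)//2,-1]])
E
python3 - <<'E'
from ang import *
run("w29",m,120,220,range(3,170,5))
run("w28",model([0.4620414,0.03041388,0.25293648],[-0.02493125,-0.03938824],-121.961),30,200,range(3,270,5))
run("w27",model([0.47425447,0.05002365,0.25347268],[-0.02441183,-0.03911052],-121.976),100,230,range(3,150,5))
run("w26",model([0.46198864,0.02842196,0.25302785],[-0.022994,-0.03908422],-122.0076),30,200,range(3,270,5))
run("w20",model([0.44954197,0.04662123,0.36099139],[-0.0059963,.00044943],-122.539),130,230,range(3,110,5))
run("w19",model([0.47500683,0.0497777,0.24916701],[.00418002,.00259288],-122.78996),100,230,range(3,110,5))
E
```

```text
w29 [(np.int64(147), 3), (np.int64(149), 33), (np.int64(151), 63), (np.int64(153), 93), (np.int64(155), 123), (np.int64(157), 153)] [(np.int64(172), 3), (np.int64(175), 33), (np.int64(176), 63), (np.int64(178), 93), (np.int64(180), 123), (np.int64(182), 153)]
0 [np.float32(147.37582), np.float32(148.31046)] diff 0.93463135 [-13.3 -14.5 -14.7]
0.1 [np.float32(148.5145), np.float32(149.13501)] diff 0.6205139 [-13.9 -15.2 -14.8]
w28 [(np.int64(48), 3), (np.int64(53), 33), (np.int64(56), 63), (np.int64(61), 93), (np.int64(64), 123), (np.int64(69), 153), (np.int64(73), 183), (np.int64(76), 213), (np.int64(81), 243)] [(np.int64(98), 3), (np.int64(102), 33), (np.int64(105), 63), (np.int64(81), 93), (np.int64(85), 123), (np.int64(88), 153), (np.int64(92), 183), (np.int64(122), 213), (np.int64(125), 243)]
0 [np.float32(147.52504), np.float32(151.44954)] diff 3.9244995 [-12.8  -3.6 -14.3]
0.1 [np.float32(148.73311), np.float32(152.30466)] diff 3.5715485 [-13.8  -4.4 -14.7]
w27 [(np.int64(122), 3), (np.int64(125), 33), (np.int64(127), 63), (np.int64(129), 93), (np.int64(132), 123)] [(np.int64(1
[... 792 characters left out ...]
14.3  -4.6 -15.3]
w20 [(np.int64(157), 3), (np.int64(159), 33), (np.int64(161), 63), (np.int64(164), 93)] [(np.int64(183), 3), (np.int64(186), 33), (np.int64(189), 63), (np.int64(191), 93)]
0 [np.float32(147.5083), np.float32(149.47694)] diff 1.9686432 [-14.4 -15.5 -16.2]
0.1 [np.float32(148.70741), np.float32(150.37486)] diff 1.66745 [-15.  -16.  -16.5]
w19 [(np.int64(107), 3), (np.int64(110), 33), (np.int64(114), 63), (np.int64(118), 93)] [(np.int64(154), 3), (np.int64(157), 33), (np.int64(130), 63), (np.int64(133), 93)]
0 [np.float32(147.21637), np.float32(123.51724)] diff -23.699127 [-11.8 -12.3  -2.8]
0.1 [np.float32(149.27257), np.float32(124.95973)] diff -24.312836 [-12.6 -13.   -2.9]
```

```bash
sed -i 's/j=lo+np.argmax(row\[lo:hi\]<55); roof=lo-0/i0=lo+np.where(row[lo:lo+60]>190)[0].max(); j=i0+G0+np.argmax(row[i0+G0:hi]<46)/' ang.py; sed -i 's/^def run/G0=20\ndef run/' ang.py; python3 - <<'E'
import ang
from ang import *
ang.G0=36
run("w28",model([0.4620414,0.03041388,0.25293648],[-0.02493125,-0.03938824],-121.961),30,200,range(3,260,5))
run("w26",model([0.46198864,0.02842196,0.25302785],[-0.022994,-0.03908422],-122.0076),30,200,range(3,260,5))
ang.G0=30
run("w27",model([0.47425447,0.05002365,0.25347268],[-0.02441183,-0.03911052],-121.976),100,230,range(3,160,5))
run("w19",model([0.47500683,0.0497777,0.24916701],[.00418002,.00259288],-122.78996),90,230,range(3,110,5))
E
```

```text
w28 [(np.int64(48), 3), (np.int64(53), 33), (np.int64(56), 63), (np.int64(61), 93), (np.int64(64), 123), (np.int64(69), 153), (np.int64(73), 183), (np.int64(76), 213), (np.int64(81), 243)] [(np.int64(99), 3), (np.int64(102), 33), (np.int64(105), 63), (np.int64(107), 93), (np.int64(110), 123), (np.int64(114), 153), (np.int64(117), 183), (np.int64(122), 213), (np.int64(125), 243)]
0 [np.float32(147.58614), np.float32(147.8533)] diff 0.26716614 [-13.1 -12.8 -14.1]
0.1 [np.float32(148.90518), np.float32(149.22136)] diff 0.31617737 [-14.2 -14.2 -14.6]
w26 [(np.int64(43), 3), (np.int64(47), 33), (np.int64(51), 63), (np.int64(56), 93), (np.int64(59), 123), (np.int64(64), 153), (np.int64(68), 183), (np.int64(72), 213), (np.int64(76), 243)] [(np.int64(95), 3), (np.int64(99), 33), (np.int64(102), 63), (np.int64(104), 93), (np.int64(108), 123), (np.int64(111), 153), (np.int64(115), 183), (np.int64(121), 213), (np.int64(124), 243)]
0 [np.float32(147.53073), np.float32(148.4257)] diff 0.89497375 [-13.5 -13.8 -15.5]
0.1 [np.float32(149.00493), np.float32(149.67972)] diff 0.6747894 [-14.7 -15.3 -15.9]
w27 [(np.int64(122), 3), (np.int64(125), 33), (np.int64(127), 63), (np.int64(129), 93), (np.int64(132), 123), (np.int64(134), 153)] [(np.int64(166), 3), (np.int64(169), 33), (np.int64(170), 63), (np.int64(172), 93), (np.int64(174), 123), (np.int64(176), 153)]
0 [np.float32(147.4791), np.float32(147.95525)] diff 0.4761505 [-12.1 -12.7 -12.8]
0.1 [np.float32(148.86508), np.float32(148.8912)] diff 0.026123047 [-12.8 -13.4 -13. ]
w19 [(np.int64(107), 3), (np.int64(110), 33), (np.int64(114), 63), (np.int64(118), 93)] [(np.int64(155), 3), (np.int64(158), 33), (np.int64(160), 63), (np.int64(163), 93)]
0 [np.float32(147.21637), np.float32(147.63531)] diff 0.4189453 [-12.1 -12.3 -12.3]
0.1 [np.float32(149.27257), np.float32(148.98653)] diff -0.28604126 [-13.  -13.  -12.7]
```

```bash
python3 - <<'E'
from h import *
o=status.get_obs(); print(o['t'],o['contact_force'],abs(o['joint_vel']).max())
print(bot.hand_in())
E
```

```text
33.575 [-0.32078264 -0.44813853 -0.06977742] 0.003513277933923222
the job is handed in; nothing more can be done
None
```

The door is hung on both pins and swung shut, and I handed the job in at 33.6 s with the gripper clear of everything. No verdict was reported, so the state below rests on my own last checks.

**Hanging:** I gripped the top rail, lifted the door out of the rest and lined the knuckles up with the pins by watching through the bore with the wrist camera. I lowered in small steps. Contact came at about 5 N, about 0.3 mm below where the shoulders were expected. Both pins still show inside the knuckle rings in the last top picture.

**Shutting:** I let go and pushed the outer face shut with the closed fingers. The highest wrist force I read was about 14 N, at the first push.

**Problems on the way:**
- The door came back open after the first two pushes, to roughly 5 mm at the free edge by the wrist camera. The third push was lighter, about 3 N, with a very slow withdrawal.
- Before the third push, an approach ran the arm up against two joint limits, so it stopped short of the pose. I backed off and turned the tool to free it. It left the tool tilted about 2.6 degrees, which did no harm.

**Last checks:**
- **Door angle:** the wrist pictures put the door about 0.3 to 0.9 degrees from parallel with the front, roughly 1 to 3 mm at the free edge against the 6 mm allowed. The readings disagree at that level, partly from lens distortion.
- **Scene camera:** it showed the door about 2 mm further shut than after the second push.
- **Spool, bin and screwdriver:** I never touched them. I saw no movement of the bin or spool in the last pictures; I did not re-measure any of the three.

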